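# Book in the maple billets and stack them to season

## Task

Take the hand scanner and book in the maple billets that are here, in the order red, green, blue, white, black: aim its beam at the middle of each tag from about 10 cm and hold it steady there for two full seconds. Then lay the scanner back flat and wholly on its rubber mat, and stack all the billets on the drying board in staggered courses along the board: first fill the second course, three billets in a single row down the middle, each lying along the board and centred over a cross joint of the dark first course, then lay any that remain on top, each centred over a joint of the second course, flat, in line and let go. Leave the other things on the bench alone.

Things in the scene. Friction and masses are not known exactly. Their poses are not given: they have to be found in the camera images.
- billet_red_c (a point): maple billet with a red bar tag, 80 x 44 x 26 mm (its x, y, z), may be absent; this point is its centre, half-way up; x along its length, z up out of the tagged face as it lies at the start
- billet_red_tag (a point): centre of the red tag (a coloured 28 x 24 mm bar tag with a pale rim) on the billet's upper face, 13 mm above the billet's centre; same axes as the billet
- billet_green_c (a point): maple billet with a green bar tag, 80 x 44 x 26 mm (its x, y, z), may be absent; this point is its centre, half-way up; x along its length, z up out of the tagged face as it lies at the start
- billet_green_tag (a point): centre of the green tag (a coloured 28 x 24 mm bar tag with a pale rim) on the billet's upper face, 13 mm above the billet's centre; same axes as the billet
- billet_blue_c (a point): maple billet with a blue bar tag, 80 x 44 x 26 mm (its x, y, z), may be absent; this point is its centre, half-way up; x along its length, z up out of the tagged face as it lies at the start
- billet_blue_tag (a point): centre of the blue tag (a coloured 28 x 24 mm bar tag with a pale rim) on the billet's upper face, 13 mm above the billet's centre; same axes as the billet
- billet_white_c (a point): maple billet with a white bar tag, 80 x 44 x 26 mm (its x, y, z), may be absent; this point is its centre, half-way up; x along its length, z up out of the tagged face as it lies at the start
- billet_white_tag (a point): centre of the white tag (a coloured 28 x 24 mm bar tag with a pale rim) on the billet's upper face, 13 mm above the billet's centre; same axes as the billet
- billet_black_c (a point): maple billet with a black bar tag, 80 x 44 x 26 mm (its x, y, z), may be absent; this point is its centre, half-way up; x along its length, z up out of the tagged face as it lies at the start
- billet_black_tag (a point): centre of the black tag (a coloured 28 x 24 mm bar tag with a pale rim) on the billet's upper face, 13 mm above the billet's centre; same axes as the billet
- scanner_c (a point): orange hand-held tag scanner with black ends, a plain bar 150 x 36 x 34 mm (its x, y, z), 0.18 kg, lying on the mat; this point is its centre, 17 mm above its underside; x points to its nose (the end with the red window, a red stripe on top and the grey trigger pad near it), z up. It reads by itself, no trigger needs pressing
- beam: the scanner's red window, low on the nose: 75 mm ahead of and 7 mm below the scanner's centre; its x axis is the beam, which leaves 45 degrees below the scanner's own x axis (forward and down when the scanner is level); y is the scanner's y. Reads at 50 to 160 mm along the beam, best at about 100 mm
- mat: black rubber mat, 130 x 250 x 4 mm (its x, y, z), fixed to the bench; origin at the centre of its underside; the scanner's place, scanner along the mat's length
- board: plywood drying board, 120 x 360 x 18 mm (its x, y, z), fixed, with the first course fixed on it: dark billets 44 (x) x 80 (y) x 26 mm two abreast (90 mm over both) and four end to end along the board's y at y = -126, -42, 42 and 126 mm, 4 mm gaps, so its cross joints are at y = -84, 0 and 84 mm; origin at the centre of the plywood's underside, on the bench; the first course's top is 44 mm up
- place0 (a point): where the centre of a billet of the second course belongs: board x 0, y -84, z 57 mm; the board's axes
- place1 (a point): where the centre of a billet of the second course belongs: board x 0, y 0, z 57 mm; the board's axes
- place2 (a point): where the centre of a billet of the second course belongs: board x 0, y 84, z 57 mm; the board's axes
- place3 (a point): where the centre of a billet of the third course belongs: board x 0, y -42, z 83 mm; the board's axes
- place4 (a point): where the centre of a billet of the third course belongs: board x 0, y 42, z 83 mm; the board's axes
- glue: white glue bottle with red cap, 54 mm wide, 130 mm high; a bystander to be left alone; origin at the centre of its underside
- rosin: amber cake of rosin, 36 mm across, 18 mm high; a bystander to be left alone; origin at the centre of its underside
- plane: little brass thumb plane, 85 x 30 mm, 40 mm high; a bystander to be left alone; origin at the centre of its underside
- screwdriver: screwdriver with red handle lying on the bench, about 200 mm; a bystander to be left alone; origin at the centre of its underside
- varnish: amber varnish jar, 60 mm wide, 70 mm high; a bystander to be left alone; origin at the centre of its underside
Not all that is in view belongs to the job. Of the things that look like the part that bears scanner_c, take the one that is farthest to the robot's left at the start.

How it is judged:
By the outcome, as a careful person would: the job done as asked, in the order asked, and still so for the second after the job is handed in, with the robot touching nothing.
Of billet_red, billet_green, billet_blue, billet_white, billet_black only 4 to 5 are there at a start; the rules pass over those that are not, and their reading is None.
At some moment in a run one of billet_red, billet_green, billet_blue, billet_white, billet_black, scanner may be knocked a few centimetres aside while the robot is not near it.
Once in a run the grip may slacken for a moment while it holds something.
It also fails if it takes over 210 s, if anything falls off the work surface, if the arm or the gripper's body presses on something with over 40 N, if the wrist force passes 120 N, or if a joint passes its speed limit or range.

## Robot

A 7-joint arm with a two-finger parallel gripper is mounted at the origin on the work surface. World frame = base frame: x ahead of the robot, y to its left, z up, the work surface at z = 0. Lengths are in m, angles in rad, forces in N, time in s.
With the tool pointing down it reaches from about 0.4 to 0.85 m from the base axis. Payload 4.4 kg.
Tool frame: the origin (TCP) lies between the finger pads; the fingertips stand 11 mm ahead of it and the grasp point (between the pads) lies 8 mm behind it (robot.tips_ahead is the distance from the TCP to the fingertips, in m); z points along the fingers, y is the line along which they close (so a half turn about z gives the same grasp; the last joint's range is limited). The gripper opens to 94 mm and grips with 3 to 60 N. Pads are 16 mm wide; open, the fingers measure 119 mm over their backs; the gripper's body (75 mm by 177 mm) begins 78 mm behind the grasp point.
Start: joints at [-1.276, 0.628, 0.038, 1.517, -0.027, 0.996, -0.02], TCP at [0.229, 0.608, 0.216] pointing down, gripper open.
Joint ranges: [-3.06, 3.06], [-0.37, 2.12], [-1.25, 1.32], [0.18, 2.47], [-1.1, 4.24], [0.23, 1.98], [-2.94, 2.94]. Speed limits (rad/s): [2.57, 2.57, 3.14, 3.14, 3.14, 3.14, 3.14].

## Interface

Orientations are given as a unit quaternion [x, y, z, w].
In Python, from plant import robot, camera, ticket gives the robot as it stands.
- The arm moves only by the tool move_arm, never from a script. Its argument "rows" is a list of rows, each an object with "offset": the shift along the tool's x, y, z in cm, a list of three; "twist": the turn about the tool's z in rad. A call has 1 to 10 rows; each row shifts and turns the commanded pose from where the row before left it, along the tool's axes as they then stand; what a row does not reach is not made up. A row lasts 1/10 s, in which the tool goes at most 50 mm and 8.59 degrees, less where a joint would pass 70% of its speed; a pose out of reach is approached as far as the arm can. A call is refused whole if a number of a shift passes 5 or a number of a turn 0.15, either way. A call with a gripper value outside its range is refused whole. "claw" is the opening in per cent of the stroke, from 0 (shut) to 100 (fully open), set as the call begins (left out, the last holds). The fingers move at their own pace and stop on an object; "grip_force" is the grip in N (left out, the last holds). Time passes only in rows, so rows that do not move let the fingers close. It gives the time, the measured TCP pose, the force, the opening and the grip force at its end, in the units of the state.
- robot.get_obs(): the state, without advancing time (a new reading comes with each control period).
- camera(name): name is "side" or "top"; returns a dict with "image" (420x560x3 uint8, red, green, blue), "fx", "fy", "cx", "cy" (pixels), "dist" ([k1, k2, p1, p2, k3] as OpenCV has them; the pictures are not rectified), "eye" and "attitude" of the camera in the world. Camera axes: x right, y up, looking along -z (the intrinsics and any distortion apply to the point x, -y, -z); pixel columns grow to the right and rows downward; lengths in m; the calibration is good to about 2 mm. A picture is of the moment at which its call begins. There is no depth.
- ticket.hand_in(): hands the job in; it is judged then, once.
The state is a dict: "clock": time; "qpos": joint angles; "dq": joint speeds; "joint_efforts": joint torques, N m; "position": TCP position; "tcp_rot": TCP orientation; "ft_force": force on the tool from outside, world axes, zero at the start; "moment": the same for the moment, N m; "grip_width": finger opening in m; "finger_force": force on a finger pad.
Only numpy, scipy, OpenCV 4.12 (cv2) and the standard library are available. Lean on these libraries where they do the work, as an engineer would, in place of code of your own. Each camera call takes 0.05 s, during which the arm holds its last target. There are 200 camera calls.

## Working session

There is one attempt and no reset: what is moved stays moved. The work goes in short steps, Python scripts to look and compute and a tool call to move; the robot and the scene stay as the last step left them, time stands still between calls to the robot, and variables do not carry over. Pictures are saved under pics/ and viewed, at most 14 in all, crops included, and the job is handed in when it is done.

Besides the shell and the picture viewer there is one more tool, called after "Call:" as a command line: name --argument value ..., lists and objects as JSON in quotes. move_arm: Moves the arm, as the interface text tells. Its arguments: {"type":"object","properties":{"rows":{"type":"array","items":{"type":"object","properties":{"offset":{"type":"array","items":{"type":"number"}},"twist":{"type":"number"}}}},"claw":{"type":"number"},"grip_force":{"type":"number"}},"required":["rows"]}

```bash
ls; mkdir -p pics; cat > h.py <<'E'
import numpy as np, cv2
from scipy.spatial.transform import Rotation as R
from plant import robot, camera, ticket
def snap(n,f):
    c=camera(n); cv2.imwrite('pics/'+f,c['image'][:,:,::-1]); 
    return c
def rot(c):
    a=np.array(c['attitude'],float)
    return a if a.shape==(3,3) else R.from_quat(a).as_matrix()
def ray(c,px):
    K=np.array([[c['fx'],0,c['cx']],[0,c['fy'],c['cy']],[0,0,1.]])
    u=cv2.undistortPoints(np.array(px,float).reshape(-1,1,2),K,np.array(c['dist'],float)).reshape(-1,2)
    d=np.c_[u[:,0],-u[:,1],-np.ones(len(u))]
    return d@rot(c).T
def onz(c,px,z):
    d=ray(c,px); e=np.array(c['eye']); return e+d*((z-e[2])/d[:,2])[:,None]
def proj(c,P):
    K=np.array([[c['fx'],0,c['cx']],[0,c['fy'],c['cy']],[0,0,1.]])
    q=(np.atleast_2d(P)-np.array(c['eye']))@rot(c); q=q*[1,-1,-1]
    return cv2.projectPoints(q,np.zeros(3),np.zeros(3),K,np.array(c['dist'],float))[0].reshape(-1,2)
E
python3 - <<'E'
from h import *
for n in('top','side'):
    c=snap(n,n+'0.png'); print({k:v for k,v in c.items() if k!='image'})
print(robot.get_obs())
E
```

```text
pics
{'fx': 400.3218656044357, 'fy': 400.3218656044357, 'cx': 278.3955553052903, 'cy': 207.24715142634366, 'dist': array([0.01456934, 0.        , 0.        , 0.        , 0.        ]), 'eye': array([0.38873708, 0.00481337, 1.16964298]), 'attitude': array([ 0.03956916, -0.02879467, -0.69889421,  0.7135489 ])}
{'fx': 402.08550262730716, 'fy': 402.08550262730716, 'cx': 282.71858576775753, 'cy': 208.56874607775902, 'dist': array([0.04082026, 0.        , 0.        , 0.        , 0.        ]), 'eye': array([ 0.32351923, -0.720271  ,  0.98238048]), 'attitude': array([ 0.34119267, -0.04191062, -0.10106479,  0.93360429])}
{'clock': 0.1, 'qpos': array([-1.27584569,  0.62924006,  0.03849837,  1.51825631, -0.02700819,
        0.99629753, -0.01999307]), 'dq': array([ 8.48490403e-05, -1.77752990e-03, -3.02091125e-05, -3.39835299e-03,
       -2.53793435e-03,  4.48515234e-04, -1.23179791e-03]), 'joint_efforts': array([ 2.60715235e-03, -5.50795519e+01,  1.14752188e+00, -1.87115836e+01,
       -5.21474588e-02,  1.93166407e-02,  7.64084621e-05]), 'position': array([0.2292303 , 0.60762255, 0.21565958]), 'tcp_rot': array([ 1.79418741e-01,  9.83772437e-01, -8.30672245e-04, -1.30894839e-04]), 'ft_force': array([-0.64220514, -0.09930942, -0.67650207]), 'moment': array([-0.02234109,  0.0064597 ,  0.01233862]), 'finger_force': 0.0, 'grip_width': 0.09384588944154103}
```

View pics/top0.png

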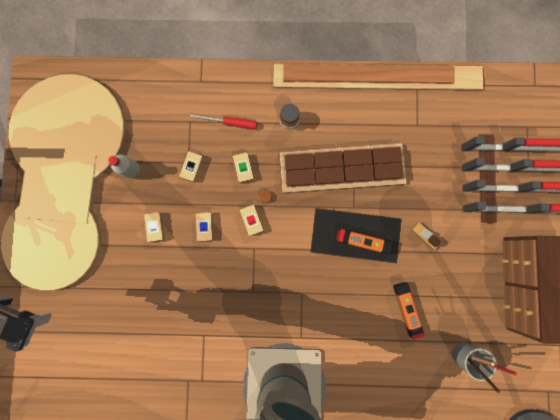

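View pics/side0.png

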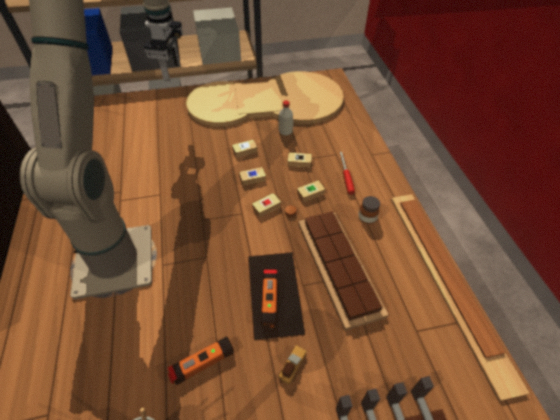

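Candidates for the scanner: the one on the mat at top (367,242), and the one on the bare bench at top (409,310). The mat one is farther to the robot's left (smaller column), so I choose it. All five billets are present: white (153,227), blue (204,227), red (251,220), green (243,167), black (191,166). Next, one close crop to check the scanner.

```bash
python3 - <<'E'
from h import *
t=cv2.imread('pics/top0.png'); s=cv2.imread('pics/side0.png')
a=cv2.resize(t[200:345,300:445],(400,400),interpolation=2); b=cv2.resize(s[245:390,165:310],(400,400),interpolation=2)
cv2.imwrite('pics/crop.png',np.hstack([a,b]))
b2=cv2.resize(t[140:260,135:275],(700,600),interpolation=2); cv2.imwrite('pics/crop2.png',b2)
E
```

```text
(no output)
```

View pics/crop.png

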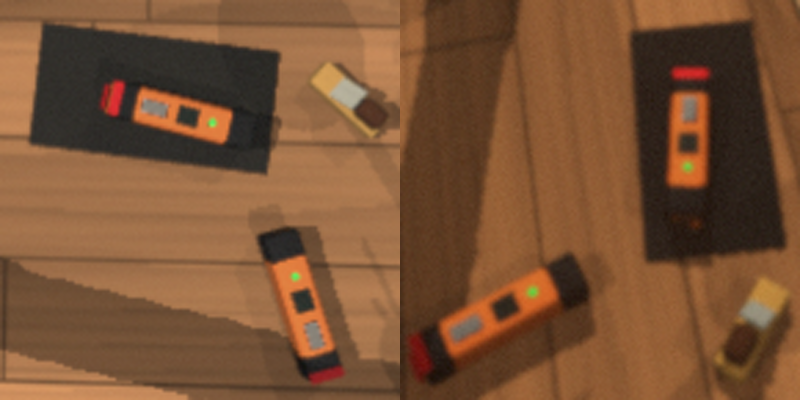

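View pics/crop2.png

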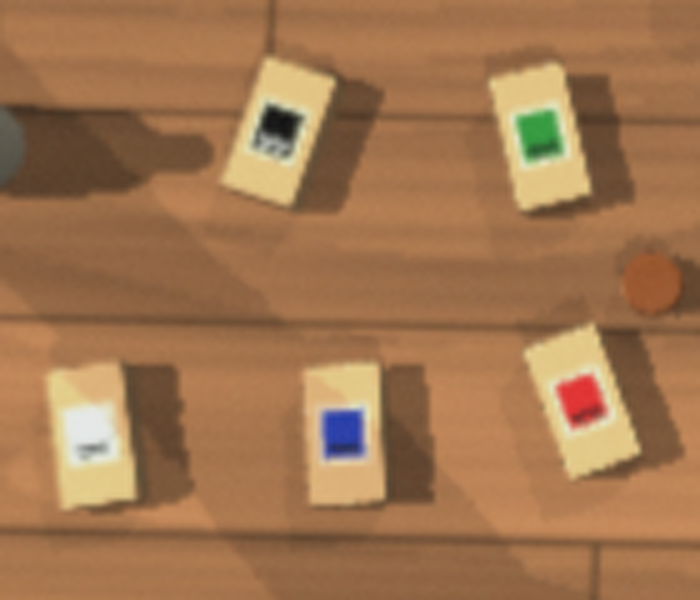

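The crop confirms the mat scanner: nose with its red stripe toward +y (image left), tail toward -y. Now I'll measure everything.

```bash
cat >> h.py <<'E'
def rect(P):
    # min area rect of metric pts -> centre, long-axis yaw, (len,wid)
    (c,(w,h),a)=cv2.minAreaRect((np.array(P)[:,:2]*1000).astype(np.float32))
    if w<h: a+=90; w,h=h,w
    a=(a+90)%180-90
    return np.round(np.array(c)/1000,4),round(np.deg2rad(a),3),(round(w),round(h))
def comps(m,amin=30):
    m=m.astype(np.uint8); k=cv2.findContours(m,cv2.RETR_EXTERNAL,cv2.CHAIN_APPROX_NONE)[0]
    return [x.reshape(-1,2) for x in k if cv2.contourArea(x)>=amin]
def grown(k): # contour px grown by half a pixel
    return k
def maple(c):
    h=cv2.cvtColor(c['image'],cv2.COLOR_RGB2HSV); H,S,V=cv2.split(h)
    I=c['image'].astype(int)
    m=(I[...,0]>185)&(I[...,1]>150)&(I[...,2]>90)
    return cv2.morphologyEx(m.astype(np.uint8),cv2.MORPH_CLOSE,np.ones((3,3)))
def orange(c):
    H,S,V=cv2.split(cv2.cvtColor(c['image'],cv2.COLOR_RGB2HSV))
    return (H>=4)&(H<=13)&(S>200)&(V>190)
E
python3 - <<'E'
from h import *
c=camera('top'); I=c['image']
for p in [(243,155),(243,167),(191,155),(204,240),(204,227),(360,241),(400,300),(340,236),(320,250),(300,170),(283,170),(405,180),(265,196),(220,220)]:
    print(p,I[p[1],p[0]],cv2.cvtColor(I[p[1]:p[1]+1,p[0]:p[0]+1],cv2.COLOR_RGB2HSV)[0,0])
print('maple')
for k in comps(maple(c),100):
    if 130<k[:,0].mean()<280 and 140<k[:,1].mean()<250: print(k.mean(0).round(), rect(onz(c,k,.026)))
print('orange')
for k in comps(orange(c),20): print(k.mean(0).round(),rect(onz(c,k,.037)))
print('black')
H,S,V=cv2.split(cv2.cvtColor(I,cv2.COLOR_RGB2HSV))
for k in comps((V<75),300): print(k.mean(0).round(),rect(onz(c,k,.004)),rect(onz(c,k,.044)))
print('red')
for k in comps(((H<4)|(H>174))&(S>190)&(V>120),8): print(k.mean(0).round(),rect(onz(c,k,.037)))
E
```

```text
(243, 155) [227 197 133] [ 20 106 227]
(243, 167) [ 56 155  67] [ 63 163 155]
(191, 155) [227 198 133] [ 21 106 227]
(204, 240) [200 166 113] [ 18 111 200]
(204, 227) [ 44  63 168] [115 188 168]
(360, 241) [155  96  63] [ 11 151 155]
(400, 300) [213 112  57] [ 11 187 213]
(340, 236) [212  54  49] [  1 196 212]
(320, 250) [50 48 44] [20 31 50]
(300, 170) [102  62  42] [ 10 150 102]
(283, 170) [190 151 110] [ 15 107 190]
(405, 180) [215 173 124] [ 16 108 215]
(265, 196) [153  89  48] [ 12 175 153]
(220, 220) [142  99  66] [ 13 136 142]
maple
[152. 227.] (array([0.4368, 0.3829]), np.float64(0.171), (79, 44))
[203. 226.] (array([0.441 , 0.2375]), np.float64(0.086), (80, 42))
[251. 220.] (array([0.4617, 0.1018]), np.float64(0.374), (79, 44))
[243. 167.] (array([0.6155, 0.13  ]), np.float64(0.252), (79, 43))
[190. 166.] (array([0.6153, 0.2828]), np.float64(-0.303), (79, 43))
orange
black
[292. 412.] (array([-0.068 , -0.0273]), np.float64(1.44), (124, 46)) (array([-0.0523, -0.0262]), np.float64(1.44), (119, 44))
[292. 379.] (array([ 0.0192, -0.0298]), np.float64(1.15), (123, 64)) (array([ 0
[... 219 characters left out ...]
64(1.469), (247, 127)) (array([ 0.4246, -0.1947]), np.float64(1.469), (239, 122))
red
[418. 335.] (array([ 0.1546, -0.3663]), np.float64(-1.196), (30, 6))
[342. 235.] (array([ 0.4228, -0.1563]), np.float64(-0.238), (32, 9))
[251. 219.] (array([0.4631, 0.1011]), np.float64(0.35), (14, 14))
[556. 207.] (array([ 0.5138, -0.7514]), np.float64(1.527), (19, 14))
[551. 185.] (array([ 0.5766, -0.7404]), np.float64(-1.552), (47, 11))
[546. 164.] (array([ 0.6379, -0.7333]), np.float64(-1.555), (67, 14))
[542. 142.] (array([ 0.6998, -0.7233]), np.float64(-1.556), (92, 12))
[239. 124.] (array([0.7377, 0.1416]), np.float64(1.436), (92, 9))
[239. 120.] (array([0.7498, 0.1432]), np.float64(1.469), (89, 8))
```

```bash
sed -i "s/return (H>=4).*/return (H>=5)\&(H<=13)\&(S>172)\&(V>150)/" h.py; python3 - <<'E'
from h import *
for n in ('top','side'):
    c=camera(n); I=c['image']; H,S,V=cv2.split(cv2.cvtColor(I,cv2.COLOR_RGB2HSV))
    print(n)
    m=cv2.morphologyEx(orange(c).astype(np.uint8),cv2.MORPH_CLOSE,np.ones((7,7)))
    for k in comps(m,60): print('or',k.mean(0).round(),rect(onz(c,k,.038)))
    for k in comps(((H<4)|(H>174))&(S>170)&(V>100),12): print('red',k.mean(0).round(),rect(onz(c,k,.038)))
    mm=maple(c)
    for k in comps(mm,60): 
        if rect(onz(c,k,.026))[2][0]<100: print('map',k.mean(0).round(),rect(onz(c,k,.026)))
    d=((V<125)&(S>120)).astype(np.uint8); d=cv2.morphologyEx(d,cv2.MORPH_CLOSE,np.ones((5,5)))
    for k in comps(d,1500): print('dark',k.mean(0).round(),rect(onz(c,k,.044)))
# tail on mat along scanner axis
c=camera('top'); V=c['image'].astype(int)
a=np.array([.415,-.30])
for s in np.arange(-.01,.2,.004):
    pass
cv2.imwrite('pics/bright.png',cv2.resize(np.clip(c['image'][215:265,305:405,::-1].astype(int)*3,0,255).astype(np.uint8),(800,400),interpolation=2))
E
```

```text
top
or [409. 311.] (array([ 0.219 , -0.3427]), np.float64(0.319), (95, 38))
or [366. 241.] (array([ 0.4065, -0.2241]), np.float64(1.337), (96, 34))
red [505. 369.] (array([ 0.072 , -0.5957]), np.float64(1.243), (58, 6))
red [418. 336.] (array([ 0.1539, -0.3658]), np.float64(-1.305), (32, 9))
red [342. 235.] (array([ 0.4233, -0.1567]), np.float64(-0.211), (35, 10))
red [250. 219.] (array([0.4618, 0.1006]), np.float64(0.35), (21, 18))
red [555. 207.] (array([ 0.5146, -0.7494]), np.float64(-1.551), (23, 17))
red [550. 185.] (array([ 0.5765, -0.7397]), np.float64(-1.553), (48, 17))
red [546. 163.] (array([ 0.6391, -0.7313]), np.float64(-1.554), (70, 17))
red [113. 160.] (array([0.6241, 0.5029]), np.float64(-1.551), (23, 20))
red [542. 142.] (array([ 0.6995, -0.7212]), np.float64(-1.556), (95, 17))
red [239. 122.] (array([0.7437, 0.1422]), np.float64(1.42), (98, 23))
map [309. 356.] (array([ 0.0871, -0.0659]), np.float64(-1.545), (69, 35))
map [203. 226.] (array([0.4403, 0.2373]), np.float64(0.086), (79, 42))
map [152. 227.] (array([0.4366, 0.3827]), np.float64(0.159), (79, 44))
map [511.
[... 1278 characters left out ...]
3]), np.float64(0.387), (77, 43))
map [311. 188.] (array([0.6164, 0.1332]), np.float64(0.273), (77, 41))
map [252. 173.] (array([0.441 , 0.2402]), np.float64(0.092), (77, 41))
map [244. 145.] (array([0.4378, 0.3865]), np.float64(0.187), (78, 43))
map [191.  62.] (array([0.295 , 0.9805]), np.float64(-0.062), (79, 48))
dark [327. 331.] (array([ 0.512 , -0.2388]), np.float64(-1.492), (695, 344))
dark [176. 303.] (array([ 0.1813, -0.0249]), np.float64(1.273), (875, 443))
dark [ 13. 244.] (array([-0.25  ,  0.2689]), np.float64(-1.37), (1057, 149))
dark [495. 114.] (array([1.3092, 0.641 ]), np.float64(0.951), (1902, 919))
dark [113.  42.] (array([-0.0169,  1.2511]), np.float64(-1.474), (829, 288))
```

View pics/bright.png

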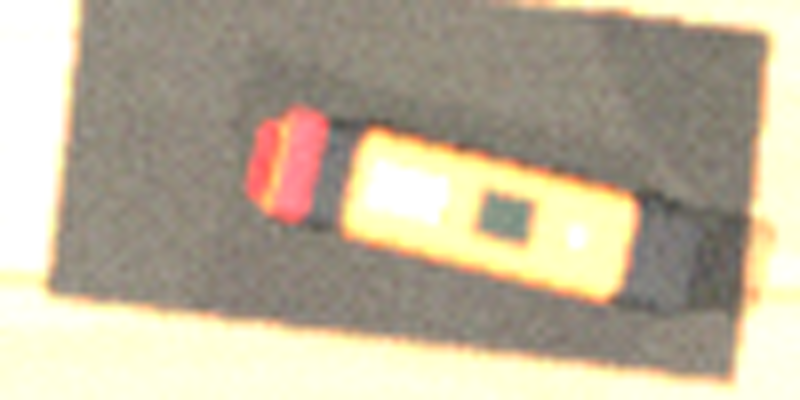

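The brightened crop shows the scanner's top running from about x=283 (nose edge) to 690 (tail), with the orange part at 345–640, so its centre is about 1.5 mm noseward of the orange centre. It lies on the mat at yaw 1.345. Now a motion-planning helper.

```bash
cat >> h.py <<'E'
def pose(o=None):
    o=o or robot.get_obs(); M=R.from_quat(o['tcp_rot']).as_matrix()
    return np.array(o['position']),M
def plan(*wps):
    """waypoints (x,y,z,psi or None): prints twist, then offset totals (cm, tool axes after twist)"""
    p,M=pose(); print('now',p.round(4),'psi',round(np.arctan2(M[1,0],M[0,0]),4),'tilt',np.round(M[:2,2],4))
    for w in wps:
        if w[3] is not None:
            psi=np.arctan2(M[1,0],M[0,0]); t=(psi-w[3]+np.pi)%(2*np.pi)-np.pi
            M=M@R.from_rotvec([0,0,t]).as_matrix(); n=int(np.ceil(abs(t)/.15-1e-3)); print(' twist %.4f = %d x %.4f'%(t,n,t/max(n,1)))
        d=M.T@(np.array(w[:3])-p)*100; n=max(1,int(np.ceil(abs(np.linalg.norm(d))/4.5)))
        print(' off',d.round(2),'= %d x'%n,(d/n).round(3)); p=np.array(w[:3])
E
python3 - <<'E'
from h import *
plan((.47,.2,.2,None),(.4067,-.2217,.12,1.345),(.4067,-.2217,.018,None))
E
```

```text
now [0.2294 0.608  0.2162] psi 2.7807 tilt [-0.0002 -0.0006]
 off [-36.91 -29.67   1.64] = 11 x [-3.356 -2.698  0.149]
 twist 1.4357 = 10 x 0.1436
 off [-42.51   3.27   8.03] = 10 x [-4.251  0.327  0.803]
 off [1.00e-02 0.00e+00 1.02e+01] = 3 x [2.0e-03 0.0e+00 3.4e+00]
```

Call:
move_arm --rows '[{"offset":[-3.7,-2.97,0.16]},{"offset":[-3.7,-2.97,0.16]},{"offset":[-3.7,-2.97,0.16]},{"offset":[-3.7,-2.97,0.16]},{"offset":[-3.7,-2.97,0.16]},{"offset":[-3.7,-2.97,0.16]},{"offset":[-3.7,-2.97,0.16]},{"offset":[-3.7,-2.97,0.16]},{"offset":[-3.7,-2.97,0.16]},{"offset":[-3.7,-2.97,0.16]}]' --claw 90

```text
$.rows[0]: bad value
```

Call:
move_arm --rows '[{"twist":0.1436},{"twist":0.1436},{"twist":0.1436},{"twist":0.1436},{"twist":0.1436},{"twist":0.1436},{"twist":0.1436},{"twist":0.1436},{"twist":0.1436},{"twist":0.1436}]'

```text
$.rows[0]: bad value
```

Call:
move_arm --rows '[{"offset":[-4.25,0.33,0.8]},{"offset":[-4.25,0.33,0.8]},{"offset":[-4.25,0.33,0.8]},{"offset":[-4.25,0.33,0.8]},{"offset":[-4.25,0.33,0.8]},{"offset":[-4.25,0.33,0.8]},{"offset":[-4.25,0.33,0.8]},{"offset":[-4.25,0.33,0.8]},{"offset":[-4.25,0.33,0.8]},{"offset":[-4.25,0.33,0.8]}]'

```text
$.rows[0]: bad value
```

```bash
python3 - <<'E'
from h import *
for n in ('top','side'):
    c=snap(n,n+'1.png')
    m=cv2.morphologyEx(orange(c).astype(np.uint8),cv2.MORPH_CLOSE,np.ones((7,7)))
    for k in comps(m,60): print('or',k.mean(0).round(),rect(onz(c,k,.038)))
    if n=='top':
      for k in comps(maple(c),100):
        r=rect(onz(c,k,.026)); 
        if r[2][0]<90: print('map',k.mean(0).round(),r)
plan((.4067,-.2217,.018,1.345))
print(robot.get_obs()['clock'],robot.get_obs()['qpos'].round(2))
E
```

```text
or [409. 311.] (array([ 0.2191, -0.3425]), np.float64(0.316), (96, 38))
or [366. 242.] (array([ 0.4062, -0.224 ]), np.float64(1.346), (96, 34))
map [309. 356.] (array([ 0.0871, -0.0659]), np.float64(-1.545), (69, 35))
map [203. 226.] (array([0.4403, 0.2373]), np.float64(0.086), (79, 42))
map [152. 227.] (array([0.4368, 0.3829]), np.float64(0.171), (79, 44))
map [251. 220.] (array([0.4617, 0.1018]), np.float64(0.374), (79, 44))
map [243. 167.] (array([0.6154, 0.13  ]), np.float64(0.247), (79, 43))
map [190. 166.] (array([0.6153, 0.2828]), np.float64(-0.303), (79, 43))
or [200. 357.] (array([ 0.2203, -0.3437]), np.float64(0.302), (95, 35))
or [269. 295.] (array([ 0.4065, -0.2209]), np.float64(1.357), (92, 33))
or [469. 308.] (array([ 0.8944, -0.3496]), np.float64(-1.566), (257, 43))
now [0.2294 0.6081 0.2163] psi 2.7808 tilt [-0.0002 -0.0003]
 twist 1.4358 = 10 x 0.1436
 off [-76.9   35.86  19.85] = 20 x [-3.845  1.793  0.993]
0.4 [-1.28  0.63  0.04  1.52 -0.03  1.   -0.02]
```

Both keys are required in every row.

Call:
move_arm --rows '[{"offset":[-3.7,-2.97,0.16],"twist":0},{"offset":[-3.7,-2.97,0.16],"twist":0},{"offset":[-3.7,-2.97,0.16],"twist":0},{"offset":[-3.7,-2.97,0.16],"twist":0},{"offset":[-3.7,-2.97,0.16],"twist":0},{"offset":[-3.7,-2.97,0.16],"twist":0},{"offset":[-3.7,-2.97,0.16],"twist":0},{"offset":[-3.7,-2.97,0.16],"twist":0},{"offset":[-3.7,-2.97,0.16],"twist":0},{"offset":[-3.7,-2.97,0.16],"twist":0}]' --claw 90

```text
clock: 1.4
position: [0.4716, 0.1981, 0.2007]
tcp_rot: [0.179, 0.984, 0.0, 0.0]
ft_force: [0.5, 0.8, -0.5]
grip_width: 0.085
finger_force: 0.0
```

Call:
move_arm --rows '[{"offset":[0,0,0.8],"twist":0.1436},{"offset":[0,0,0.8],"twist":0.1436},{"offset":[0,0,0.8],"twist":0.1436},{"offset":[0,0,0.8],"twist":0.1436},{"offset":[0,0,0.8],"twist":0.1436},{"offset":[0,0,0.8],"twist":0.1436},{"offset":[0,0,0.8],"twist":0.1436},{"offset":[0,0,0.8],"twist":0.1436},{"offset":[0,0,0.8],"twist":0.1436},{"offset":[0,0,0.8],"twist":0.1436}]'

```text
clock: 2.4
position: [0.4709, 0.1999, 0.1203]
tcp_rot: [0.784, 0.621, 0.0, 0.0]
ft_force: [-0.0, 0.6, -0.1]
grip_width: 0.0844
finger_force: 0.0
```

```bash
python3 - <<'E'
from h import *
plan((.4067,-.2217,.10,1.345),(.4067,-.2217,.018,1.345))
print(robot.get_obs()['clock'],robot.get_obs()['qpos'].round(2))
E
```

```text
now [0.4709 0.1999 0.1203] psi 1.3392 tilt [0.0004 0.0003]
 twist -0.0058 = 1 x -0.0058
 off [-42.53   3.18   2.01] = 10 x [-4.253  0.318  0.201]
 twist 0.0000 = 0 x 0.0000
 off [-0.  -0.   8.2] = 2 x [-2.0e-03 -1.0e-03  4.1e+00]
2.4 [-0.73  0.61  0.41  2.   -0.41  0.61 -0.27]
```

Call:
move_arm --rows '[{"offset":[-4.25,0.32,0.2],"twist":0},{"offset":[-4.25,0.32,0.2],"twist":0},{"offset":[-4.25,0.32,0.2],"twist":0},{"offset":[-4.25,0.32,0.2],"twist":0},{"offset":[-4.25,0.32,0.2],"twist":0},{"offset":[-4.25,0.32,0.2],"twist":0},{"offset":[-4.25,0.32,0.2],"twist":0},{"offset":[-4.25,0.32,0.2],"twist":0},{"offset":[-4.25,0.32,0.2],"twist":0},{"offset":[-4.25,0.32,0.2],"twist":0}]'

```text
clock: 3.4
position: [0.4066, -0.2235, 0.1006]
tcp_rot: [0.782, 0.623, 0.0, 0.0]
ft_force: [0.8, -0.1, -0.1]
grip_width: 0.0845
finger_force: 0.0
```

Call:
move_arm --rows '[{"offset":[0,0,0],"twist":0}]'

```text
clock: 3.5
position: [0.4057, -0.229, 0.1009]
tcp_rot: [0.786, 0.619, -0.001, 0.002]
ft_force: [0.6, -0.5, 0.5]
grip_width: 0.0846
finger_force: 0.0
```

```bash
python3 - <<'E'
from h import *
plan((.4067,-.2217,.018,1.345))
c=snap('side','s2.png')
m=cv2.morphologyEx(orange(c).astype(np.uint8),cv2.MORPH_CLOSE,np.ones((7,7)))
for k in comps(m,60): print('or',k.mean(0).round(),rect(onz(c,k,.038)))
E
```

```text
now [ 0.4057 -0.229   0.1009] psi 1.3345 tilt [ 0.0018 -0.0049]
 twist -0.0105 = 1 x -0.0105
 off [ 0.77 -0.09  8.28] = 2 x [ 0.383 -0.043  4.142]
or [200. 357.] (array([ 0.2198, -0.3437]), np.float64(0.31), (96, 36))
or [490. 346.] (array([ 0.8912, -0.4617]), np.float64(0.499), (45, 32))
or [269. 295.] (array([ 0.4059, -0.2222]), np.float64(1.364), (95, 33))
or [464. 304.] (array([ 0.8942, -0.3554]), np.float64(1.556), (174, 44))
or [426. 234.] (array([ 0.8921, -0.1259]), np.float64(-1.471), (77, 32))
```

Call:
move_arm --rows '[{"offset":[0,0,2],"twist":0},{"offset":[0,0,2],"twist":0},{"offset":[0,0,0],"twist":0},{"offset":[0,0,0],"twist":0}]'

```text
clock: 3.95
position: [0.4069, -0.2206, 0.0606]
tcp_rot: [0.782, 0.623, 0.0, -0.001]
ft_force: [0.8, -0.1, 0.3]
grip_width: 0.0848
finger_force: 0.0
```

```bash
python3 - <<'E'
from h import *
plan((.4067,-.2217,.018,1.345))
E
```

```text
now [ 0.4069 -0.2206  0.0606] psi 1.3463 tilt [-0.0006  0.0009]
 twist 0.0013 = 1 x 0.0013
 off [-0.12  0.01  4.26] = 1 x [-0.116  0.012  4.257]
```

Call:
move_arm --rows '[{"offset":[0,0,1.5],"twist":0},{"offset":[0,0,1.5],"twist":0},{"offset":[0,0,1.2],"twist":0},{"offset":[0,0,0],"twist":0},{"offset":[0,0,0],"twist":0}]'

```text
clock: 4.45
position: [0.4069, -0.2216, 0.0188]
tcp_rot: [0.782, 0.623, 0.0, 0.0]
ft_force: [-0.1, 0.1, 0.9]
grip_width: 0.0843
finger_force: 0.0
```

Call:
move_arm --rows '[{"offset":[0,0,0],"twist":0},{"offset":[0,0,0],"twist":0},{"offset":[0,0,0],"twist":0},{"offset":[0,0,0],"twist":0},{"offset":[0,0,0],"twist":0},{"offset":[0,0,0],"twist":0},{"offset":[0,0,0],"twist":0},{"offset":[0,0,0],"twist":0}]' --claw 20 --grip_force 30

```text
clock: 5.25
position: [0.4068, -0.2218, 0.0185]
tcp_rot: [0.782, 0.623, 0.0, 0.0]
ft_force: [0.1, -0.6, 0.5]
grip_width: 0.0361
finger_force: 30.0
```

Call:
move_arm --rows '[{"offset":[0,0,-2],"twist":0},{"offset":[0,0,-3.5],"twist":0},{"offset":[0,0,-3.0],"twist":0},{"offset":[0,0,0],"twist":0},{"offset":[0,0,0],"twist":0},{"offset":[0,0,0],"twist":0}]'

```text
clock: 5.85
position: [0.406, -0.2211, 0.1025]
tcp_rot: [0.782, 0.623, -0.0, -0.001]
ft_force: [1.2, -0.3, -1.8]
grip_width: 0.0356
finger_force: 30.0
```

```bash
python3 - <<'E'
from h import *
plan((.4067,-.2217,.1,1.345))
c=snap('side','s3.png')
a=c['image'][200:330,200:340,::-1]; cv2.imwrite('pics/s3c.png',cv2.resize(a,(700,650)[:2] if 0 else (640,594),interpolation=2))
print(robot.get_obs()['grip_width'])
E
```

```text
now [ 0.406  -0.2211  0.1025] psi 1.345 tilt [-0.0018  0.0011]
 twist 0.0000 = 0 x 0.0000
 off [-0.04  0.09  0.25] = 1 x [-0.044  0.087  0.248]
0.03532364140336427
```

View pics/s3c.png

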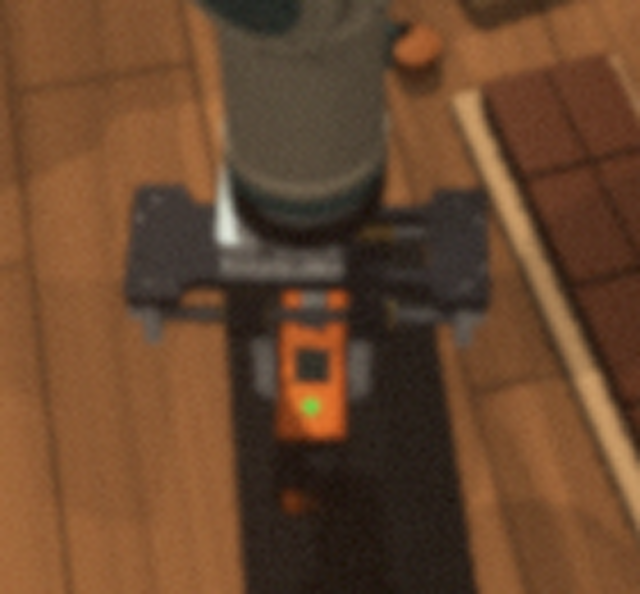

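The side crop shows the scanner held level between the pads around its display (crop 312,365), with the nose under the wrist. Next, the scan targets.

```bash
cat >> h.py <<'E'
PSI=1.345; U=np.array([np.cos(PSI),np.sin(PSI)])
TAG=dict(red=(.4616,.103),green=(.616,.1315),blue=(.4408,.2388),white=(.4372,.3847),black=(.6155,.2843))
def scan(n): 
    p=np.array(TAG[n])-U*(.075+.0707); return (p[0],p[1],.1012,PSI)
def billets():
    for n in ('top','side'):
        c=camera(n)
        for k in comps(maple(c),60):
            r=rect(onz(c,k,.026))
            if 60<r[2][0]<90 and r[2][1]>30 and r[0][0]>.3 and r[0][1]<.6 : print(n,k.mean(0).round(),*r)
def tailedge(z):
    c=camera('side'); m=cv2.morphologyEx(orange(c).astype(np.uint8),cv2.MORPH_CLOSE,np.ones((7,7)))
    p,M=pose()
    for k in comps(m,40):
        P=onz(c,k,z); q=(P-p)@M; 
        if abs(q[:,1]).max()<.05 and q[:,0].min()>-.1: print('orange in tool x %.4f..%.4f y %.4f..%.4f'%(q[:,0].min(),q[:,0].max(),q[:,1].min(),q[:,1].max()))
E
python3 - <<'E'
from h import *
tailedge(pose()[0][2]+.0195)
plan(*[scan(n) for n in TAG])
billets()
E
```

```text
orange in tool x -0.0456..0.0404 y -0.0152..0.0156
now [ 0.4058 -0.2212  0.1023] psi 1.3448 tilt [-0.0023  0.0012]
 twist -0.0002 = 1 x -0.0002
 off [18.28 -1.82  0.13] = 5 x [ 3.655 -0.365  0.025]
 twist -0.0000 = 0 x -0.0000
 off [ 6.23 14.41 -0.03] = 4 x [ 1.559  3.602 -0.008]
 twist -0.0000 = 0 x -0.0000
 off [  6.54 -19.48   0.05] = 5 x [ 1.307 -3.895  0.011]
 twist 0.0000 = 0 x 0.0000
 off [14.14 -3.62  0.02] = 4 x [ 3.535 -0.904  0.004]
 twist 0.0000 = 0 x 0.0000
 off [-5.79 19.63 -0.05] = 5 x [-1.159  3.925 -0.011]
top [203. 226.] [0.4401 0.238 ] 0.094 (79, 44)
top [152. 227.] [0.4372 0.3829] 0.167 (80, 44)
top [251. 220.] [0.4621 0.1014] 0.378 (78, 42)
top [242. 167.] [0.6154 0.1301] 0.252 (77, 42)
top [190. 166.] [0.6153 0.2828] -0.301 (79, 43)
side [310. 188.] [0.6155 0.1331] 0.257 (74, 40)
side [301. 157.] [0.6219 0.2839] -0.21 (70, 41)
```

Call:
move_arm --rows '[{"offset":[2,-0.2,0],"twist":0},{"offset":[4,-0.4,0],"twist":0},{"offset":[4.2,-0.42,0.05],"twist":0},{"offset":[4,-0.4,0.05],"twist":0},{"offset":[3,-0.3,0.03],"twist":0},{"offset":[1.08,-0.1,0],"twist":0},{"offset":[0,0,0],"twist":0},{"offset":[0,0,0],"twist":0},{"offset":[0,0,0],"twist":0}]'

```text
clock: 6.95
position: [0.4298, -0.0413, 0.1022]
tcp_rot: [0.783, 0.622, -0.0, 0.0]
ft_force: [0.0, 0.2, -1.7]
grip_width: 0.036
finger_force: 30.0
```

```bash
python3 - <<'E'
from h import *
plan(scan('red')); billets(); tailedge(.1207)
E
```

```text
now [ 0.4298 -0.0413  0.1022] psi 1.3419 tilt [ 0.     -0.0009]
 twist -0.0031 = 1 x -0.0031
 off [ 0.21 -0.13  0.1 ] = 1 x [ 0.206 -0.129  0.095]
top [203. 226.] [0.4405 0.2381] 0.094 (80, 44)
top [152. 227.] [0.4375 0.3828] 0.164 (81, 44)
top [251. 220.] [0.4619 0.1012] 0.378 (79, 42)
top [243. 167.] [0.6155 0.13  ] 0.252 (79, 43)
top [190. 166.] [0.6153 0.2827] -0.303 (79, 43)
side [311. 188.] [0.6161 0.1327] 0.257 (77, 42)
side [299. 157.] [0.6166 0.285 ] -0.21 (81, 41)
orange in tool x -0.0437..0.0366 y -0.0158..0.0183
```

Call:
move_arm --rows '[{"offset":[0.2,-0.1,0.1],"twist":-0.003},{"offset":[0,0,0],"twist":0},{"offset":[0,0,0],"twist":0},{"offset":[0,0,0],"twist":0},{"offset":[0,0,0],"twist":0},{"offset":[0,0,0],"twist":0},{"offset":[0,0,0],"twist":0},{"offset":[0,0,0],"twist":0},{"offset":[0,0,0],"twist":0},{"offset":[0,0,0],"twist":0}]'

```text
clock: 8.1
position: [0.4294, -0.0373, 0.1012]
tcp_rot: [0.781, 0.624, -0.0, -0.0]
ft_force: [-0.2, -1.0, -1.5]
grip_width: 0.0358
finger_force: 30.0
```

Call:
move_arm --rows '[{"offset":[0,0,0],"twist":0},{"offset":[0,0,0],"twist":0},{"offset":[0,0,0],"twist":0},{"offset":[0,0,0],"twist":0},{"offset":[0,0,0],"twist":0},{"offset":[0,0,0],"twist":0},{"offset":[0,0,0],"twist":0},{"offset":[0,0,0],"twist":0},{"offset":[0,0,0],"twist":0},{"offset":[0,0,0],"twist":0}]'

```text
clock: 9.1
position: [0.4294, -0.0373, 0.1011]
tcp_rot: [0.781, 0.624, -0.0, -0.0]
ft_force: [-0.1, 0.2, -2.1]
grip_width: 0.0353
finger_force: 30.0
```

Call:
move_arm --rows '[{"offset":[0,0,0],"twist":0},{"offset":[0,0,0],"twist":0},{"offset":[0,0,0],"twist":0},{"offset":[0,0,0],"twist":0},{"offset":[0,0,0],"twist":0},{"offset":[0,0,0],"twist":0},{"offset":[0,0,0],"twist":0},{"offset":[0,0,0],"twist":0},{"offset":[0,0,0],"twist":0},{"offset":[0,0,0],"twist":0}]'

```text
clock: 10.1
position: [0.4294, -0.0373, 0.1012]
tcp_rot: [0.781, 0.624, -0.0, -0.0]
ft_force: [-0.7, 1.4, -1.4]
grip_width: 0.0356
finger_force: 30.0
```

```bash
python3 - <<'E'
from h import *
plan(scan('red'),scan('green')); tailedge(.1207)
c=snap('side','s4.png'); cv2.imwrite('pics/s4c.png',cv2.resize(c['image'][130:270,200:360,::-1],(640,560),interpolation=2))
E
```

```text
now [ 0.4294 -0.0373  0.1012] psi 1.3477 tilt [-0.  0.]
 twist 0.0027 = 1 x 0.0027
 off [-0.18 -0.   -0.  ] = 1 x [-0.176 -0.003 -0.004]
 twist 0.0000 = 0 x 0.0000
 off [ 6.23 14.41 -0.  ] = 4 x [ 1.559  3.603 -0.   ]
orange in tool x -0.0437..0.0369 y -0.0161..0.0193
```

View pics/s4c.png

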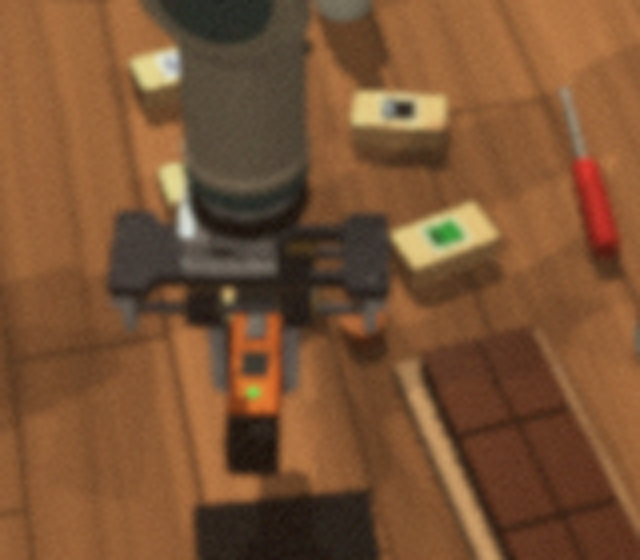

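The crop shows the scanner level in the grip, pointing at red under the wrist. Tail bottom edge is at about crop (253,470). I'll check the centre offset from that.

```bash
python3 - <<'E'
from h import *
c=camera('side'); p,M=pose(); I=c['image']
print(((onz(c,[(200+253/4,130+470/4)],.0867)-p)@M).round(4), ((onz(c,[(200+253/4,130+416/4)],.1207)-p)@M).round(4))
t=camera('top'); I=t['image']; H,S,V=cv2.split(cv2.cvtColor(I,cv2.COLOR_RGB2HSV))
m=cv2.morphologyEx(orange(t).astype(np.uint8),cv2.MORPH_CLOSE,np.ones((7,7)))
for nm,mm in (('or',m),('red',((H<4)|(H>174))&(S>170)&(V>100))):
  for k in comps(mm,8):
    q=(onz(t,k,.1207)-p)@M
    if abs(q[:,1]).max()<.05 and abs(q[:,0]).max()<.12: print(nm,q[:,0].min().round(4),q[:,0].max().round(4),q[:,1].min().round(4),q[:,1].max().round(4))
cv2.imwrite('pics/t4.png',I[:,:,::-1])
E
```

```text
[[-0.0702  0.0012  0.0144]] [[-0.0503  0.0015 -0.0196]]
red 0.0628 0.0768 -0.0164 0.016
```

```bash
sed -i 's/U\*(.075+.0707); return/U*(.0765+.0707); return/' h.py
```

Call:
move_arm --rows '[{"offset":[-0.33,0,0],"twist":0.002},{"offset":[0,0,0],"twist":0},{"offset":[0,0,0],"twist":0},{"offset":[0,0,0],"twist":0},{"offset":[0,0,0],"twist":0},{"offset":[0,0,0],"twist":0},{"offset":[0,0,0],"twist":0},{"offset":[0,0,0],"twist":0},{"offset":[0,0,0],"twist":0},{"offset":[0,0,0],"twist":0}]'

```text
clock: 11.3
position: [0.4287, -0.0405, 0.1012]
tcp_rot: [0.782, 0.623, 0.0, 0.0]
ft_force: [-1.4, 0.5, -1.1]
grip_width: 0.0358
finger_force: 30.0
```

Call:
move_arm --rows '[{"offset":[0,0,0],"twist":0},{"offset":[0,0,0],"twist":0},{"offset":[0,0,0],"twist":0},{"offset":[0,0,0],"twist":0},{"offset":[0,0,0],"twist":0},{"offset":[0,0,0],"twist":0},{"offset":[0,0,0],"twist":0},{"offset":[0,0,0],"twist":0},{"offset":[0,0,0],"twist":0},{"offset":[0,0,0],"twist":0}]'

```text
clock: 12.3
position: [0.4287, -0.0405, 0.1012]
tcp_rot: [0.782, 0.623, 0.0, -0.0]
ft_force: [-1.0, 0.6, -2.1]
grip_width: 0.036
finger_force: 30.0
```

Call:
move_arm --rows '[{"offset":[0,0,0],"twist":0},{"offset":[0,0,0],"twist":0},{"offset":[0,0,0],"twist":0},{"offset":[0,0,0],"twist":0},{"offset":[0,0,0],"twist":0}]'

```text
clock: 12.8
position: [0.4287, -0.0405, 0.1011]
tcp_rot: [0.782, 0.623, -0.0, -0.0]
ft_force: [-0.0, 0.1, -2.3]
grip_width: 0.0358
finger_force: 30.0
```

Call:
move_arm --rows '[{"offset":[0.6,1.4,0],"twist":0},{"offset":[1.3,3,0],"twist":0},{"offset":[1.8,4.1,0],"twist":0},{"offset":[1.5,3.6,0],"twist":0},{"offset":[0.8,1.8,0],"twist":0},{"offset":[0.23,0.51,0],"twist":0},{"offset":[0,0,0],"twist":0},{"offset":[0,0,0],"twist":0},{"offset":[0,0,0],"twist":0},{"offset":[0,0,0],"twist":0}]'

```text
clock: 13.8
position: [0.5821, -0.0122, 0.1013]
tcp_rot: [0.782, 0.623, -0.0, -0.0]
ft_force: [-0.3, 0.5, -1.0]
grip_width: 0.0358
finger_force: 30.0
```

```bash
python3 - <<'E'
from h import *
plan(scan('green')); billets(); tailedge(.1207)
E
```

```text
now [ 0.5821 -0.0122  0.1013] psi 1.345 tilt [-0.0007  0.0002]
 twist -0.0000 = 0 x -0.0000
 off [0.05 0.09 0.01] = 1 x [0.048 0.089 0.012]
top [151. 225.] [0.4376 0.3829] 0.159 (80, 44)
top [241. 164.] [0.6192 0.1309] 0.255 (72, 43)
top [190. 166.] [0.6153 0.2828] -0.303 (79, 43)
side [266. 202.] [0.462  0.1035] 0.387 (78, 41)
side [252. 173.] [0.4413 0.2418] 0.086 (80, 45)
side [244. 145.] [0.4384 0.3864] 0.187 (79, 45)
orange in tool x -0.0454..0.0409 y -0.0144..0.0160
```

Call:
move_arm --rows '[{"offset":[0,0,0],"twist":0},{"offset":[0,0,0],"twist":0},{"offset":[0,0,0],"twist":0},{"offset":[0,0,0],"twist":0},{"offset":[0,0,0],"twist":0},{"offset":[0,0,0],"twist":0},{"offset":[0,0,0],"twist":0},{"offset":[0,0,0],"twist":0},{"offset":[0,0,0],"twist":0},{"offset":[0,0,0],"twist":0}]'

```text
clock: 14.95
position: [0.583, -0.0119, 0.1012]
tcp_rot: [0.782, 0.623, -0.0, -0.0]
ft_force: [0.0, -0.1, -1.9]
grip_width: 0.036
finger_force: 30.0
```

Call:
move_arm --rows '[{"offset":[0,0,0],"twist":0},{"offset":[0,0,0],"twist":0},{"offset":[0,0,0],"twist":0},{"offset":[0,0,0],"twist":0},{"offset":[0,0,0],"twist":0},{"offset":[0,0,0],"twist":0},{"offset":[0,0,0],"twist":0},{"offset":[0,0,0],"twist":0},{"offset":[0,0,0],"twist":0},{"offset":[0,0,0],"twist":0}]'

```text
clock: 15.95
position: [0.583, -0.0119, 0.1011]
tcp_rot: [0.782, 0.623, -0.0, -0.0]
ft_force: [0.3, 0.4, -1.7]
grip_width: 0.0358
finger_force: 30.0
```

Call:
move_arm --rows '[{"offset":[0,0,0],"twist":0},{"offset":[0,0,0],"twist":0},{"offset":[0,0,0],"twist":0},{"offset":[0,0,0],"twist":0}]'

```text
clock: 16.35
position: [0.583, -0.0119, 0.1012]
tcp_rot: [0.782, 0.623, -0.0, -0.0]
ft_force: [0.4, -0.2, -0.3]
grip_width: 0.0356
finger_force: 30.0
```

```bash
python3 - <<'E'
from h import *
plan(scan('green'),scan('blue')); billets(); tailedge(.1207)
E
```

```text
now [ 0.583  -0.0119  0.1012] psi 1.3458 tilt [-0.  0.]
 twist 0.0008 = 1 x 0.0008
 off [-0.01  0.   -0.  ] = 1 x [-0.006  0.001 -0.005]
 twist 0.0000 = 0 x 0.0000
 off [  6.54 -19.48   0.  ] = 5 x [ 1.307 -3.896  0.   ]
top [151. 225.] [0.4376 0.3831] 0.163 (80, 44)
top [241. 164.] [0.6202 0.1313] 0.255 (69, 42)
top [190. 166.] [0.6153 0.2828] -0.303 (79, 43)
side [266. 202.] [0.4621 0.1035] 0.387 (78, 41)
side [252. 173.] [0.4413 0.2418] 0.086 (80, 45)
side [244. 145.] [0.4385 0.3858] 0.165 (79, 45)
orange in tool x -0.0455..0.0408 y -0.0147..0.0160
```

Call:
move_arm --rows '[{"offset":[0.6,-1.8,0],"twist":0},{"offset":[1.2,-3.6,0],"twist":0},{"offset":[1.5,-4.5,0],"twist":0},{"offset":[1.4,-4.2,0],"twist":0},{"offset":[1.1,-3.2,0],"twist":0},{"offset":[0.6,-1.7,0],"twist":0},{"offset":[0.14,-0.48,0],"twist":0},{"offset":[0,0,0],"twist":0},{"offset":[0,0,0],"twist":0},{"offset":[0,0,0],"twist":0}]'

```text
clock: 17.5
position: [0.4092, 0.0945, 0.1012]
tcp_rot: [0.783, 0.623, 0.001, 0.001]
ft_force: [-0.9, -0.1, -2.1]
grip_width: 0.0357
finger_force: 30.0
```

```bash
python3 - <<'E'
from h import *
plan(scan('blue')); billets(); tailedge(.1207)
E
```

```text
now [0.4092 0.0945 0.1012] psi 1.3442 tilt [ 0.0016 -0.0003]
 twist -0.0008 = 1 x -0.0008
 off [ 0.05 -0.15  0.  ] = 1 x [ 0.046 -0.153  0.003]
top [200. 224.] [0.4399 0.2417] 0.02 (77, 40)
top [152. 227.] [0.4377 0.3829] 0.165 (81, 45)
top [243. 167.] [0.6162 0.1302] 0.259 (79, 42)
top [190. 166.] [0.6149 0.2829] -0.305 (78, 43)
side [267. 201.] [0.4669 0.1055] 0.387 (66, 41)
side [311. 188.] [0.6158 0.133 ] 0.262 (76, 40)
orange in tool x -0.0429..0.0460 y -0.0160..0.0170
```

Call:
move_arm --rows '[{"offset":[0,0,0],"twist":0},{"offset":[0,0,0],"twist":0},{"offset":[0,0,0],"twist":0},{"offset":[0,0,0],"twist":0},{"offset":[0,0,0],"twist":0},{"offset":[0,0,0],"twist":0},{"offset":[0,0,0],"twist":0},{"offset":[0,0,0],"twist":0},{"offset":[0,0,0],"twist":0},{"offset":[0,0,0],"twist":0}]'

```text
clock: 18.65
position: [0.4077, 0.0953, 0.1012]
tcp_rot: [0.782, 0.623, -0.0, -0.0]
ft_force: [0.0, 1.2, -1.4]
grip_width: 0.0361
finger_force: 30.0
```

Call:
move_arm --rows '[{"offset":[0,0,0],"twist":0},{"offset":[0,0,0],"twist":0},{"offset":[0,0,0],"twist":0},{"offset":[0,0,0],"twist":0},{"offset":[0,0,0],"twist":0},{"offset":[0,0,0],"twist":0},{"offset":[0,0,0],"twist":0},{"offset":[0,0,0],"twist":0},{"offset":[0,0,0],"twist":0},{"offset":[0,0,0],"twist":0}]'

```text
clock: 19.65
position: [0.4078, 0.0953, 0.1012]
tcp_rot: [0.782, 0.623, 0.0, -0.0]
ft_force: [0.4, 1.0, -2.3]
grip_width: 0.0358
finger_force: 30.0
```

Call:
move_arm --rows '[{"offset":[0,0,0],"twist":0},{"offset":[0,0,0],"twist":0},{"offset":[0,0,0],"twist":0},{"offset":[0,0,0],"twist":0}]'

```text
clock: 20.05
position: [0.4077, 0.0953, 0.1012]
tcp_rot: [0.782, 0.623, -0.0, -0.0]
ft_force: [-0.7, -0.6, -0.8]
grip_width: 0.0359
finger_force: 30.0
```

```bash
python3 - <<'E'
from h import *
plan(scan('blue'),scan('white')); billets(); tailedge(.1207)
E
```

```text
now [0.4077 0.0953 0.1012] psi 1.3457 tilt [-0.0001 -0.    ]
 twist 0.0007 = 1 x 0.0007
 off [ 0.01  0.01 -0.  ] = 1 x [ 0.009  0.01  -0.004]
 twist 0.0000 = 0 x 0.0000
 off [14.14 -3.62 -0.  ] = 4 x [ 3.535 -0.904 -0.   ]
top [199. 224.] [0.4399 0.2417] 0.02 (77, 40)
top [152. 227.] [0.4377 0.3829] 0.165 (81, 45)
top [243. 167.] [0.6163 0.1302] 0.259 (80, 42)
top [190. 166.] [0.6149 0.2829] -0.305 (78, 43)
side [267. 202.] [0.4657 0.105 ] 0.387 (69, 41)
side [311. 188.] [0.616  0.1322] 0.248 (76, 40)
orange in tool x -0.0433..0.0757 y -0.0159..0.0167
```

Call:
move_arm --rows '[{"offset":[1.4,-0.35,0],"twist":0},{"offset":[3,-0.77,0],"twist":0},{"offset":[3.8,-1,0],"twist":0},{"offset":[3.2,-0.8,0],"twist":0},{"offset":[2,-0.5,0],"twist":0},{"offset":[0.74,-0.2,0],"twist":0},{"offset":[0,0,0],"twist":0},{"offset":[0,0,0],"twist":0},{"offset":[0,0,0],"twist":0},{"offset":[0,0,0],"twist":0}]'

```text
clock: 21.2
position: [0.4042, 0.2399, 0.1013]
tcp_rot: [0.783, 0.622, -0.0, 0.0]
ft_force: [-0.1, 0.9, -1.1]
grip_width: 0.0356
finger_force: 30.0
```

Call:
move_arm --rows '[{"offset":[0,0,0],"twist":0},{"offset":[0,0,0],"twist":0},{"offset":[0,0,0],"twist":0},{"offset":[0,0,0],"twist":0},{"offset":[0,0,0],"twist":0},{"offset":[0,0,0],"twist":0},{"offset":[0,0,0],"twist":0},{"offset":[0,0,0],"twist":0},{"offset":[0,0,0],"twist":0},{"offset":[0,0,0],"twist":0}]'

```text
clock: 22.2
position: [0.404, 0.2412, 0.1012]
tcp_rot: [0.782, 0.623, -0.0, -0.0]
ft_force: [0.4, 0.4, -1.2]
grip_width: 0.0357
finger_force: 30.0
```

Call:
move_arm --rows '[{"offset":[0,0,0],"twist":0},{"offset":[0,0,0],"twist":0},{"offset":[0,0,0],"twist":0},{"offset":[0,0,0],"twist":0},{"offset":[0,0,0],"twist":0},{"offset":[0,0,0],"twist":0},{"offset":[0,0,0],"twist":0},{"offset":[0,0,0],"twist":0},{"offset":[0,0,0],"twist":0},{"offset":[0,0,0],"twist":0}]'

```text
clock: 23.2
position: [0.404, 0.2412, 0.1012]
tcp_rot: [0.782, 0.623, 0.0, -0.0]
ft_force: [0.1, -0.4, -1.1]
grip_width: 0.0353
finger_force: 30.0
```

Call:
move_arm --rows '[{"offset":[0,0,0],"twist":0},{"offset":[0,0,0],"twist":0},{"offset":[0,0,0],"twist":0},{"offset":[0,0,0],"twist":0}]'

```text
clock: 23.6
position: [0.404, 0.2412, 0.1012]
tcp_rot: [0.782, 0.623, -0.0, -0.0]
ft_force: [-0.4, 0.0, -1.4]
grip_width: 0.0358
finger_force: 30.0
```

```bash
python3 - <<'E'
from h import *
plan(scan('white'),scan('black')); billets(); tailedge(.1207)
print(robot.get_obs()['qpos'].round(2))
E
```

```text
now [0.404  0.2412 0.1012] psi 1.3457 tilt [-0.  0.]
 twist 0.0007 = 1 x 0.0007
 off [ 0.01  0.02 -0.  ] = 1 x [ 0.007  0.023 -0.004]
 twist 0.0000 = 0 x 0.0000
 off [-5.79 19.63 -0.  ] = 5 x [-1.159  3.925 -0.   ]
top [248. 216.] [0.47   0.1057] 0.351 (63, 43)
top [242. 167.] [0.6159 0.1304] 0.255 (80, 43)
top [190. 166.] [0.6162 0.2825] -0.305 (79, 43)
side [310. 188.] [0.6155 0.1333] 0.247 (78, 43)
orange in tool x -0.0439..0.0448 y -0.0143..0.0154
[-0.88  0.6   0.42  2.12 -0.49  0.51 -0.32]
```

Call:
move_arm --rows '[{"offset":[-0.55,1.85,0],"twist":0},{"offset":[-1,3.6,0],"twist":0},{"offset":[-1.3,4.5,0],"twist":0},{"offset":[-1.25,4.2,0],"twist":0},{"offset":[-1,3.2,0],"twist":0},{"offset":[-0.5,1.8,0],"twist":0},{"offset":[-0.18,0.5,0],"twist":0},{"offset":[0,0,0],"twist":0},{"offset":[0,0,0],"twist":0},{"offset":[0,0,0],"twist":0}]'

```text
clock: 24.75
position: [0.5812, 0.1424, 0.101]
tcp_rot: [0.781, 0.624, -0.0, -0.001]
ft_force: [-0.5, -0.3, -1.7]
grip_width: 0.0355
finger_force: 30.0
```

```bash
python3 - <<'E'
from h import *
plan(scan('black')); billets(); tailedge(.1207)
E
```

```text
now [0.5812 0.1424 0.101 ] psi 1.3475 tilt [-0.0015  0.0007]
 twist 0.0025 = 1 x 0.0025
 off [-0.12  0.16 -0.02] = 1 x [-0.121  0.162 -0.019]
top [206. 228.] [0.44   0.2346] 0.021 (77, 40)
top [251. 220.] [0.4619 0.1023] 0.374 (81, 44)
side [266. 202.] [0.4616 0.1043] 0.387 (78, 43)
side [252. 173.] [0.4399 0.2414] 0.107 (77, 42)
side [244. 145.] [0.4384 0.3864] 0.187 (79, 45)
orange in tool x -0.0446..0.0438 y -0.0160..0.0160
```

Call:
move_arm --rows '[{"offset":[0,0,0],"twist":0},{"offset":[0,0,0],"twist":0},{"offset":[0,0,0],"twist":0},{"offset":[0,0,0],"twist":0},{"offset":[0,0,0],"twist":0},{"offset":[0,0,0],"twist":0},{"offset":[0,0,0],"twist":0},{"offset":[0,0,0],"twist":0},{"offset":[0,0,0],"twist":0},{"offset":[0,0,0],"twist":0}]'

```text
clock: 25.9
position: [0.5827, 0.141, 0.1012]
tcp_rot: [0.782, 0.623, -0.0, -0.0]
ft_force: [0.0, -0.3, -1.3]
grip_width: 0.0359
finger_force: 30.0
```

Call:
move_arm --rows '[{"offset":[0,0,0],"twist":0},{"offset":[0,0,0],"twist":0},{"offset":[0,0,0],"twist":0},{"offset":[0,0,0],"twist":0},{"offset":[0,0,0],"twist":0},{"offset":[0,0,0],"twist":0},{"offset":[0,0,0],"twist":0},{"offset":[0,0,0],"twist":0},{"offset":[0,0,0],"twist":0},{"offset":[0,0,0],"twist":0}]'

```text
clock: 26.9
position: [0.5827, 0.1411, 0.1012]
tcp_rot: [0.782, 0.623, 0.0, -0.0]
ft_force: [0.3, 0.0, -1.3]
grip_width: 0.0361
finger_force: 30.0
```

Call:
move_arm --rows '[{"offset":[0,0,0],"twist":0},{"offset":[0,0,0],"twist":0},{"offset":[0,0,0],"twist":0},{"offset":[0,0,0],"twist":0}]'

```text
clock: 27.3
position: [0.5827, 0.141, 0.1012]
tcp_rot: [0.782, 0.623, -0.0, -0.0]
ft_force: [0.6, 0.9, -2.0]
grip_width: 0.0356
finger_force: 30.0
```

```bash
python3 - <<'E'
from h import *
m=1.469; c=np.array([.4259,-.2017])-.0015*np.array([np.cos(m),np.sin(m)])
plan(scan('black'),(c[0],c[1],.1012,m),(c[0],c[1],.0195,None)); billets(); tailedge(.1207)
E
```

```text
now [0.5827 0.141  0.1012] psi 1.3458 tilt [-0.  0.]
 twist 0.0008 = 1 x 0.0008
 off [-0.02 -0.01 -0.  ] = 1 x [-0.021 -0.007 -0.005]
 twist -0.1240 = 1 x -0.1240
 off [-35.82 -12.1   -0.  ] = 9 x [-3.98  -1.345 -0.   ]
 off [-0.    0.    8.17] = 2 x [-0.     0.     4.085]
top [206. 228.] [0.44   0.2338] 0.038 (77, 37)
top [251. 220.] [0.4615 0.1023] 0.381 (80, 45)
side [266. 202.] [0.4618 0.1044] 0.387 (78, 43)
side [252. 173.] [0.4399 0.2414] 0.107 (77, 42)
side [244. 145.] [0.4385 0.3858] 0.165 (79, 45)
orange in tool x -0.0439..0.0446 y -0.0141..0.0161
```

Call:
move_arm --rows '[{"offset":[0,0,0],"twist":-0.124},{"offset":[-2,-0.7,0],"twist":0},{"offset":[-4.2,-1.4,0],"twist":0},{"offset":[-4.7,-1.6,0],"twist":0},{"offset":[-4.7,-1.6,0],"twist":0},{"offset":[-4.7,-1.6,0],"twist":0},{"offset":[-4.7,-1.6,0],"twist":0},{"offset":[-4.5,-1.5,0],"twist":0},{"offset":[-3.7,-1.2,0],"twist":0},{"offset":[-2,-0.7,0],"twist":0}]'

```text
clock: 28.45
position: [0.4271, -0.2011, 0.1016]
tcp_rot: [0.744, 0.669, -0.001, 0.001]
ft_force: [-0.1, -0.5, -1.7]
grip_width: 0.0359
finger_force: 30.0
```

Call:
move_arm --rows '[{"offset":[-0.62,-0.2,1],"twist":0},{"offset":[0,0,2],"twist":0},{"offset":[0,0,1.5],"twist":0},{"offset":[0,0,0.5],"twist":0},{"offset":[0,0,0],"twist":0},{"offset":[0,0,0],"twist":0},{"offset":[0,0,0],"twist":0}]'

```text
clock: 29.15
position: [0.4268, -0.2031, 0.0517]
tcp_rot: [0.742, 0.671, 0.0, 0.001]
ft_force: [0.7, 0.6, -1.3]
grip_width: 0.0358
finger_force: 30.0
```

```bash
python3 - <<'E'
from h import *
m=1.469; c=np.array([.4259,-.2017])-.0015*np.array([np.cos(m),np.sin(m)])
plan((c[0],c[1],.0195,m)); tailedge(pose()[0][2]+.0195)
E
```

```text
now [ 0.4268 -0.2031  0.0517] psi 1.4703 tilt [ 0.0011 -0.0004]
 twist 0.0013 = 1 x 0.0013
 off [-0.02 -0.1   3.22] = 1 x [-0.024 -0.105  3.217]
orange in tool x -0.0458..0.0370 y -0.0165..0.0160
```

Call:
move_arm --rows '[{"offset":[0,-0.1,1.2],"twist":0},{"offset":[0,0,1.2],"twist":0},{"offset":[0,0,0.6],"twist":0},{"offset":[0,0,0.25],"twist":0},{"offset":[0,0,0],"twist":0},{"offset":[0,0,0],"twist":0},{"offset":[0,0,0],"twist":0}]'

```text
clock: 29.9
position: [0.4253, -0.2031, 0.0187]
tcp_rot: [0.742, 0.671, 0.0, 0.0]
ft_force: [0.0, -0.2, -1.3]
grip_width: 0.0358
finger_force: 30.0
```

Call:
move_arm --rows '[{"offset":[0,0,0],"twist":0},{"offset":[0,0,0],"twist":0},{"offset":[0,0,0],"twist":0},{"offset":[0,0,0],"twist":0},{"offset":[0,0,0],"twist":0}]' --claw 70

```text
clock: 30.4
position: [0.4252, -0.203, 0.0187]
tcp_rot: [0.742, 0.671, 0.0, -0.0]
ft_force: [0.8, 0.3, 1.4]
grip_width: 0.0655
finger_force: 0.0
```

Call:
move_arm --rows '[{"offset":[0,0,-2],"twist":0},{"offset":[0,0,-4],"twist":0},{"offset":[0,0,-4.5],"twist":0},{"offset":[0,0,-2],"twist":0},{"offset":[0,0,0],"twist":0}]'

```text
clock: 30.9
position: [0.427, -0.2038, 0.1464]
tcp_rot: [0.742, 0.671, 0.001, 0.003]
ft_force: [-0.2, -0.4, 0.1]
grip_width: 0.0658
finger_force: 0.0
```

```bash
python3 - <<'E'
from h import *
plan((.4616,.103,.14,.38)); billets()
for n in ('side','top'):
    c=snap(n,n+'5.png'); m=cv2.morphologyEx(orange(c).astype(np.uint8),cv2.MORPH_CLOSE,np.ones((7,7)))
    for k in comps(m,60): print('or',k.mean(0).round(),rect(onz(c,k,.038)))
    # board: plywood+course: bright edge/dark bricks
    I=c['image']; H,S,V=cv2.split(cv2.cvtColor(I,cv2.COLOR_RGB2HSV))
    d=((V<120)&(S>130)&(H<14)).astype(np.uint8)
    cv2.imwrite('pics/mask_%s.png'%n,d*255)
    # plywood light frame
    w=((I[...,0]>160)&(S>90)&(S<125)).astype(np.uint8); cv2.imwrite('pics/ply_%s.png'%n,w*255)
a=cv2.imread('pics/mask_top.png')[130:210,260:430]; b=cv2.imread('pics/ply_top.png')[130:210,260:430]; e=cv2.imread('pics/top5.png')[130:210,260:430]
cv2.imwrite('pics/bd.png',cv2.resize(np.vstack([a,b,e]),None,fx=2.4,fy=2.4,interpolation=0))
E
```

```text
now [ 0.427  -0.2038  0.1464] psi 1.47 tilt [ 0.0057 -0.0021]
 twist 1.0900 = 8 x 0.1362
 off [ 14.59 -27.22   0.59] = 7 x [ 2.085 -3.888  0.084]
top [203. 226.] [0.44   0.2381] 0.094 (79, 44)
top [153. 227.] [0.4375 0.3828] 0.164 (81, 44)
top [251. 220.] [0.4622 0.1015] 0.384 (78, 42)
top [242. 167.] [0.6154 0.1301] 0.252 (77, 42)
top [190. 166.] [0.6153 0.2828] -0.303 (79, 43)
side [403. 199.] [0.8893 0.0266] 0.4 (68, 35)
side [310. 188.] [0.6156 0.1331] 0.248 (75, 40)
or [200. 357.] (array([ 0.2198, -0.3436]), np.float64(0.305), (96, 36))
or [488. 340.] (array([ 0.8946, -0.4461]), np.float64(1.57), (70, 43))
or [463. 302.] (array([ 0.8927, -0.3459]), np.float64(-1.552), (155, 43))
or [274. 288.] (array([ 0.4246, -0.2027]), np.float64(1.471), (96, 34))
or [352. 234.] (array([ 0.4265, -0.185 ]), np.float64(1.468), (55, 34))
```

View pics/bd.png

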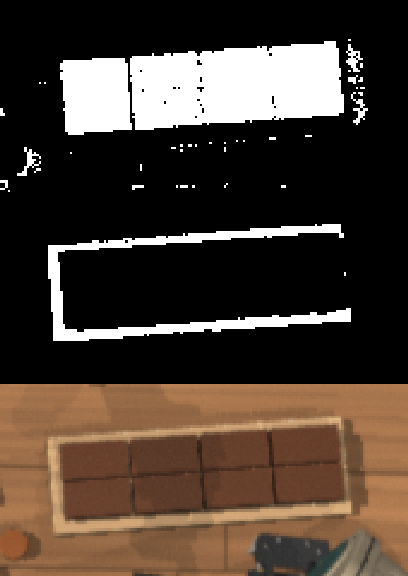

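Top: the dark mask is the first course, about crop cells (65–345, 45–130), the four columns with joints visible. Bottom: the plywood frame. Scanner is back on the mat at (0.425,-0.203), yaw 1.471. Next: the board pose from the mask.

```bash
python3 - <<'E'
from h import *
for n,(x0,x1,y0,y1) in dict(top=(270,420,135,205),side=(295,400,205,335)).items():
    c=camera(n); I=c['image']; H,S,V=cv2.split(cv2.cvtColor(I,cv2.COLOR_RGB2HSV))
    d=np.zeros(I.shape[:2],np.uint8); d[y0:y1,x0:x1]=((V<120)&(S>130)&(H<14))[y0:y1,x0:x1]
    d=cv2.morphologyEx(cv2.morphologyEx(d,cv2.MORPH_CLOSE,np.ones((5,5))),cv2.MORPH_OPEN,np.ones((9,9)))
    k=max(comps(d,500),key=len); print(n,rect(onz(c,k,.044)))
    w=np.zeros(I.shape[:2],np.uint8); w[y0:y1,x0:x1]=(((I[...,0]>150)&(S>85)&(S<128))[y0:y1,x0:x1]); w=cv2.morphologyEx(w,cv2.MORPH_CLOSE,np.ones((3,3)))
    k=max(comps(w,60),key=len); print(' ply',rect(onz(c,k,.018)))
    hull=cv2.approxPolyDP(cv2.convexHull(k),5,True).reshape(-1,2); print(hull.tolist(), onz(c,hull,.018)[:,:2].round(3).tolist())
E
```

```text
top (array([ 0.6204, -0.1725]), np.float64(-1.479), (356, 89))
 ply (array([ 0.6217, -0.1581]), np.float64(-1.48), (361, 122))
[[402, 144], [405, 183], [282, 192], [281, 151]] [[0.693, -0.333], [0.578, -0.341], [0.545, 0.014], [0.666, 0.02]]
side (array([ 0.6164, -0.1615]), np.float64(-1.482), (342, 96))
 ply (array([ 0.5727, -0.216 ]), np.float64(-1.479), (244, 13))
[[313, 249], [347, 326]] [[0.562, -0.094], [0.583, -0.338]]
```

```bash
cat >> h.py <<'E'
BC=np.array([.6205,-.1575]); BPSI=1.6616; A=np.array([np.cos(BPSI),np.sin(BPSI)])
def place(s,z): q=BC+A*s; return (q[0],q[1],z,BPSI)
E
python3 - <<'E'
from h import *
c=camera('top')
for p in [(344.4,165.8),(260+62/2.4,130+(478-384)/2.4),(260+345/2.4,130+(464-384)/2.4),(260+131/2.4,130+(474.5-384)/2.4),(260+272/2.4,130+(467.5-384)/2.4)]: print(onz(c,[p],.044).round(4))
print(proj(c,[place(s,.044)[:3] for s in(-.084,0,.084)]))
plan((.4616,.103,.08,.38))
E
```

```text
[[ 0.62   -0.1621  0.044 ]]
[[0.6072 0.0043 0.044 ]]
[[ 0.6301 -0.3299  0.044 ]]
[[ 0.613  -0.0775  0.044 ]]
[[ 0.6244 -0.2441  0.044 ]]
[[372.30794415 163.48447344]
 [342.77517894 165.60409187]
 [313.30609051 167.71328641]]
now [ 0.4244 -0.2028  0.1426] psi 1.4696 tilt [-0.0023  0.0008]
 twist 1.0896 = 8 x 0.1362
 off [ 14.81 -27.01   6.27] = 7 x [ 2.116 -3.858  0.896]
```

```bash
sed -i 's/^BC=.*; BPSI/BC=np.array([.6206,-.159]); BPSI/' h.py
```

Call:
move_arm --rows '[{"offset":[0,0,0],"twist":0.1362},{"offset":[0,0,0],"twist":0.1362},{"offset":[0,0,0],"twist":0.1362},{"offset":[0,0,0],"twist":0.1362},{"offset":[0,0,0],"twist":0.1362},{"offset":[0,0,0],"twist":0.1362},{"offset":[0,0,0],"twist":0.1362},{"offset":[0,0,0],"twist":0.1362},{"offset":[0,0,0],"twist":0}]'

```text
clock: 32.15
position: [0.4247, -0.203, 0.1429]
tcp_rot: [0.982, 0.189, -0.001, -0.0]
ft_force: [0.3, 0.0, -0.3]
grip_width: 0.0655
finger_force: 0.0
```

Call:
move_arm --rows '[{"offset":[1,-1.8,0.4],"twist":0},{"offset":[2,-3.7,0.9],"twist":0},{"offset":[2.3,-4.2,1],"twist":0},{"offset":[2.3,-4.2,1],"twist":0},{"offset":[2.3,-4.2,1],"twist":0},{"offset":[2.1,-3.9,1],"twist":0},{"offset":[1.7,-3.1,0.6],"twist":0},{"offset":[0.9,-1.6,0.3],"twist":0},{"offset":[0.21,-0.31,0.07],"twist":0},{"offset":[0,0,0],"twist":0}]'

```text
clock: 33.15
position: [0.4623, 0.1024, 0.0806]
tcp_rot: [0.982, 0.19, -0.0, 0.0]
ft_force: [-0.5, -0.8, -0.2]
grip_width: 0.0662
finger_force: 0.0
```

Call:
move_arm --rows '[{"offset":[0,0,0],"twist":0},{"offset":[0,0,0],"twist":0},{"offset":[0,0,0],"twist":0}]'

```text
clock: 33.45
position: [0.4626, 0.1015, 0.0812]
tcp_rot: [0.982, 0.188, 0.0, 0.0]
ft_force: [-0.3, -0.7, 0.7]
grip_width: 0.0659
finger_force: 0.0
```

```bash
python3 - <<'E'
from h import *
plan((.4616,.103,.015,.38)); billets()
p,M=pose(); p=np.array([.4616,.103,.12]); 
E
```

```text
now [0.4626 0.1015 0.0812] psi 0.3782 tilt [ 0.0003 -0.0001]
 twist -0.0018 = 1 x -0.0018
 off [-0.04 -0.18  6.62] = 2 x [-0.018 -0.088  3.312]
top [152. 224.] [0.4407 0.3837] 0.184 (75, 45)
top [243. 167.] [0.616  0.1303] 0.252 (80, 42)
top [190. 166.] [0.6162 0.2826] -0.311 (79, 43)
side [261. 202.] [0.4445 0.1103] 0.814 (66, 32)
side [311. 188.] [0.6159 0.1322] 0.229 (76, 39)
```

Call:
move_arm --rows '[{"offset":[0,-0.1,2],"twist":0},{"offset":[0,0,2.5],"twist":0},{"offset":[0,0,1.6],"twist":0},{"offset":[0,0,0.5],"twist":0},{"offset":[0,0,0],"twist":0},{"offset":[0,0,0],"twist":0}]'

```text
clock: 34.15
position: [0.4625, 0.1034, 0.0155]
tcp_rot: [0.982, 0.189, 0.0, 0.0]
ft_force: [0.3, -0.0, 0.5]
grip_width: 0.0658
finger_force: 0.0
```

Call:
move_arm --rows '[{"offset":[0,0,0],"twist":0},{"offset":[0,0,0],"twist":0},{"offset":[0,0,0],"twist":0},{"offset":[0,0,0],"twist":0},{"offset":[0,0,0],"twist":0},{"offset":[0,0,0],"twist":0}]' --claw 30 --grip_force 30

```text
clock: 34.75
position: [0.4624, 0.1038, 0.0154]
tcp_rot: [0.982, 0.189, 0.0, -0.0]
ft_force: [-0.0, 0.8, 6.0]
grip_width: 0.0439
finger_force: 30.0
```

Call:
move_arm --rows '[{"offset":[0,0,-2],"twist":0},{"offset":[0,0,-3],"twist":-0.1424},{"offset":[0,0,-3],"twist":-0.1424},{"offset":[0,0,-3],"twist":-0.1424},{"offset":[0,0,-1.5],"twist":-0.1424},{"offset":[0,0,0],"twist":-0.1424},{"offset":[0,0,0],"twist":-0.1424},{"offset":[0,0,0],"twist":-0.1424},{"offset":[0,0,0],"twist":-0.1424},{"offset":[0,0,0],"twist":-0.1424}]'

```text
clock: 35.75
position: [0.4617, 0.1036, 0.1398]
tcp_rot: [0.672, 0.741, -0.0, -0.0]
ft_force: [0.5, 0.1, -1.0]
grip_width: 0.0437
finger_force: 30.0
```

```bash
python3 - <<'E'
from h import *
plan(place(.084,.10),place(.084,.06)); print(robot.get_obs()['grip_width'],robot.get_obs()['qpos'].round(2))
E
```

```text
now [0.4617 0.1036 0.1398] psi 1.6676 tilt [-0.0006 -0.0002]
 twist 0.0060 = 1 x 0.0060
 off [-19.19  13.45   3.97] = 6 x [-3.198  2.241  0.662]
 twist 0.0000 = 0 x 0.0000
 off [0. 0. 4.] = 1 x [0.e+00 2.e-03 4.e+00]
0.04374536745585118 [-0.53  0.52  0.36  2.08 -0.32  0.59  0.15]
```

Call:
move_arm --rows '[{"offset":[-1.6,1.1,0],"twist":0.004},{"offset":[-3.4,2.4,0],"twist":0},{"offset":[-3.8,2.7,0],"twist":0},{"offset":[-3.8,2.7,0],"twist":0},{"offset":[-3.4,2.4,1],"twist":0},{"offset":[-2,1.4,1.5],"twist":0},{"offset":[-0.9,0.6,1],"twist":0},{"offset":[-0.29,0.15,0.5],"twist":0},{"offset":[0,0,0],"twist":0},{"offset":[0,0,0],"twist":0}]'

```text
clock: 36.75
position: [0.6121, -0.0739, 0.1001]
tcp_rot: [0.675, 0.738, 0.0, -0.001]
ft_force: [0.6, 0.2, -0.4]
grip_width: 0.0437
finger_force: 30.0
```

Call:
move_arm --rows '[{"offset":[0,0,0],"twist":0},{"offset":[0,0,0],"twist":0},{"offset":[0,0,0],"twist":0},{"offset":[0,0,0],"twist":0}]'

```text
clock: 37.15
position: [0.6129, -0.0755, 0.1003]
tcp_rot: [0.676, 0.737, 0.0, 0.0]
ft_force: [0.2, 0.1, -0.3]
grip_width: 0.0438
finger_force: 30.0
```

```bash
python3 - <<'E'
from h import *
plan(place(.084,.06)); print(robot.get_obs()['grip_width'])
c=snap('side','s6.png'); cv2.imwrite('pics/s6c.png',cv2.resize(c['image'][180:340,240:420,::-1],(720,640)[:2] if 0 else (660,587),interpolation=2))
E
```

```text
now [ 0.6129 -0.0755  0.1003] psi 1.6582 tilt [0.0003 0.0001]
 twist -0.0034 = 1 x -0.0034
 off [0.01 0.01 4.03] = 1 x [0.013 0.011 4.025]
0.04380675838586878
```

View pics/s6c.png

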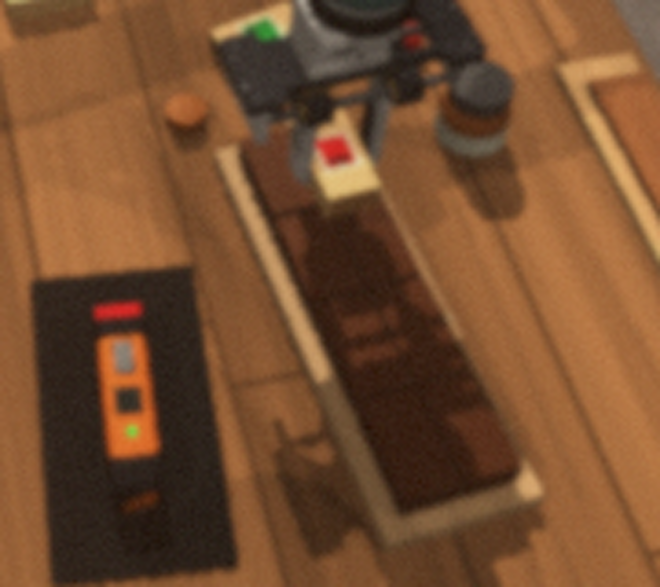

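The side crop shows the red billet held in line above the +y end of the board, and the scanner wholly on the mat. Lowering.

Call:
move_arm --rows '[{"offset":[0,0,1.5],"twist":-0.003},{"offset":[0,0,1.5],"twist":0},{"offset":[0,0,0.7],"twist":0},{"offset":[0,0,0.35],"twist":0},{"offset":[0,0,0],"twist":0},{"offset":[0,0,0],"twist":0},{"offset":[0,0,0],"twist":0}]'

```text
clock: 37.9
position: [0.6115, -0.0756, 0.0593]
tcp_rot: [0.675, 0.738, -0.001, -0.001]
ft_force: [-3.8, 0.2, 6.7]
grip_width: 0.0436
finger_force: 30.0
```

Call:
move_arm --rows '[{"offset":[0,0,0],"twist":0},{"offset":[0,0,0],"twist":0},{"offset":[0,0,0],"twist":0},{"offset":[0,0,0],"twist":0}]' --claw 70

```text
clock: 38.3
position: [0.6129, -0.0758, 0.0592]
tcp_rot: [0.675, 0.738, -0.0, 0.0]
ft_force: [0.3, -0.3, -0.3]
grip_width: 0.0654
finger_force: 0.0
```

Call:
move_arm --rows '[{"offset":[0,0,-1.5],"twist":0},{"offset":[0,0,-3],"twist":0},{"offset":[0,0,-3],"twist":0},{"offset":[0,0,-0.5],"twist":0},{"offset":[0,0,0],"twist":0},{"offset":[0,0,0],"twist":0}]'

```text
clock: 38.9
position: [0.6122, -0.0755, 0.139]
tcp_rot: [0.675, 0.738, -0.0, -0.0]
ft_force: [-0.3, -0.2, -0.2]
grip_width: 0.0657
finger_force: 0.0
```

```bash
python3 - <<'E'
from h import *
plan((.616,.1315,.14,.252)); billets(); print(robot.get_obs()['qpos'].round(2))
E
```

```text
now [ 0.6122 -0.0755  0.139 ] psi 1.6609 tilt [-0.001   0.0003]
 twist 1.4089 = 10 x 0.1409
 off [  5.53 -19.95  -0.09] = 5 x [ 1.106 -3.991 -0.018]
top [202. 225.] [0.44   0.2396] 0.038 (77, 43)
top [152. 227.] [0.4368 0.3828] 0.174 (79, 44)
top [243. 167.] [0.6155 0.1299] 0.247 (79, 42)
top [190. 166.] [0.6153 0.2828] -0.303 (79, 43)
side [329. 230.] [ 0.6245 -0.0441] -1.486 (81, 43)
side [252. 173.] [0.4413 0.2418] 0.086 (80, 45)
side [299. 157.] [0.6151 0.2854] -0.227 (77, 41)
side [244. 145.] [0.4385 0.3859] 0.172 (79, 45)
[-0.13  0.7   0.34  1.7  -0.3   0.8   0.44]
```

Call:
move_arm --rows '[{"offset":[0,0,0],"twist":0.1409},{"offset":[0,0,0],"twist":0.1409},{"offset":[0,0,0],"twist":0.1409},{"offset":[0,0,0],"twist":0.1409},{"offset":[0,0,0],"twist":0.1409},{"offset":[0,0,0],"twist":0.1409},{"offset":[0,0,0],"twist":0.1409},{"offset":[0,0,0],"twist":0.1409},{"offset":[0,0,0],"twist":0.1409},{"offset":[0,0,0],"twist":0.1409}]'

```text
clock: 40.0
position: [0.6121, -0.0756, 0.1383]
tcp_rot: [0.992, 0.123, -0.001, -0.0]
ft_force: [-0.5, 0.6, 0.4]
grip_width: 0.0659
finger_force: 0.0
```

Call:
move_arm --rows '[{"offset":[0.5,-1.9,0],"twist":0},{"offset":[1.1,-4,0],"twist":0},{"offset":[1.25,-4.5,0],"twist":0},{"offset":[1.2,-4.3,1],"twist":0},{"offset":[0.9,-3.2,2],"twist":0},{"offset":[0.4,-1.6,2],"twist":0},{"offset":[0.18,-0.45,1],"twist":0},{"offset":[0,0,0],"twist":0},{"offset":[0,0,0],"twist":0},{"offset":[0,0,0],"twist":0}]'

```text
clock: 41.0
position: [0.6176, 0.1283, 0.0805]
tcp_rot: [0.992, 0.124, 0.001, 0.001]
ft_force: [0.0, -0.2, -0.0]
grip_width: 0.0657
finger_force: 0.0
```

```bash
python3 - <<'E'
from h import *
plan((.616,.1315,.015,.252)); billets(); print(robot.get_obs()['qpos'].round(2))
for n in('top','side'):
    c=camera(n)
    for k in comps(maple(c),60):
        r=rect(onz(c,k,.07))
        if 60<r[2][0]<90 and abs(r[0][1]+.075)<.03: print('red',n,r)
E
```

```text
now [0.6176 0.1283 0.0805] psi 0.2482 tilt [ 0.0017 -0.0011]
 twist -0.0038 = 1 x -0.0038
 off [-0.08 -0.35  6.55] = 2 x [-0.042 -0.177  3.275]
top [203. 227.] [0.44  0.238] 0.083 (78, 43)
side [307. 187.] [0.6099 0.1323] 0.266 (65, 42)
side [252. 173.] [0.4404 0.2407] 0.073 (76, 41)
side [244. 145.] [0.4385 0.3858] 0.165 (79, 45)
[-0.65  0.88  0.7   1.7  -0.73  0.84 -0.93]
red side (array([-0.0592, -0.0935]), np.float64(-1.524), (81, 27))
red side (array([ 0.0986, -0.103 ]), np.float64(1.565), (62, 28))
```

Call:
move_arm --rows '[{"offset":[0,-0.15,2],"twist":0},{"offset":[0,0,2.5],"twist":0},{"offset":[0,0,1.5],"twist":0},{"offset":[0,0,0.5],"twist":0},{"offset":[0,0,0],"twist":0},{"offset":[0,0,0],"twist":0}]'

```text
clock: 41.8
position: [0.617, 0.1324, 0.0153]
tcp_rot: [0.992, 0.125, 0.001, 0.0]
ft_force: [0.1, 0.1, 0.2]
grip_width: 0.0656
finger_force: 0.0
```

Call:
move_arm --rows '[{"offset":[0,0,0],"twist":0},{"offset":[0,0,0],"twist":0},{"offset":[0,0,0],"twist":0},{"offset":[0,0,0],"twist":0},{"offset":[0,0,0],"twist":0},{"offset":[0,0,0],"twist":0}]' --claw 30 --grip_force 30

```text
clock: 42.4
position: [0.6166, 0.1327, 0.015]
tcp_rot: [0.992, 0.126, 0.0, -0.0]
ft_force: [-0.6, 0.1, 5.0]
grip_width: 0.0439
finger_force: 30.0
```

Call:
move_arm --rows '[{"offset":[0,0,-3],"twist":-0.1409},{"offset":[0,0,-3],"twist":-0.1409},{"offset":[0,0,-3],"twist":-0.1409},{"offset":[0,0,-3],"twist":-0.1409},{"offset":[0,0,-1],"twist":-0.1409},{"offset":[0,0,0],"twist":-0.1409},{"offset":[0,0,0],"twist":-0.1409},{"offset":[0,0,0],"twist":-0.1409},{"offset":[0,0,0],"twist":-0.1409},{"offset":[0,0,0],"twist":-0.1409}]'

```text
clock: 43.4
position: [0.6158, 0.1325, 0.144]
tcp_rot: [0.672, 0.74, -0.0, -0.0]
ft_force: [-1.0, -0.5, -0.9]
grip_width: 0.0437
finger_force: 30.0
```

```bash
python3 - <<'E'
from h import *
plan(place(0,.12),place(0,.06)); print(robot.get_obs()['grip_width'])
E
```

```text
now [0.6158 0.1325 0.144 ] psi 1.6665 tilt [-0.001  -0.0003]
 twist 0.0049 = 1 x 0.0049
 off [-29.08  -2.16   2.4 ] = 7 x [-4.154 -0.309  0.343]
 twist 0.0000 = 0 x 0.0000
 off [0.   0.01 6.  ] = 2 x [1.e-03 3.e-03 3.e+00]
0.04366867411879037
```

Call:
move_arm --rows '[{"offset":[-2,-0.15,0],"twist":0.002},{"offset":[-4,-0.3,0],"twist":0},{"offset":[-4.6,-0.34,0],"twist":0},{"offset":[-4.6,-0.34,0],"twist":0},{"offset":[-4.6,-0.34,0],"twist":0},{"offset":[-4.2,-0.31,0.6],"twist":0},{"offset":[-3,-0.22,1],"twist":0},{"offset":[-1.6,-0.12,0.8],"twist":0},{"offset":[-0.48,-0.04,0],"twist":0},{"offset":[0,0,0],"twist":0}]'

```text
clock: 44.4
position: [0.6203, -0.158, 0.12]
tcp_rot: [0.675, 0.738, 0.0, -0.001]
ft_force: [0.1, -0.1, -1.7]
grip_width: 0.0439
finger_force: 30.0
```

Call:
move_arm --rows '[{"offset":[0,0,1],"twist":0},{"offset":[0,0,1.3],"twist":0},{"offset":[0,0,0.7],"twist":0},{"offset":[0,0,0],"twist":0},{"offset":[0,0,0],"twist":0},{"offset":[0,0,0],"twist":0}]'

```text
clock: 45.0
position: [0.6207, -0.159, 0.0907]
tcp_rot: [0.675, 0.738, 0.0, 0.0]
ft_force: [-0.0, -0.2, -0.4]
grip_width: 0.0436
finger_force: 30.0
```

```bash
python3 - <<'E'
from h import *
plan(place(0,.06)); print(robot.get_obs()['grip_width'])
c=snap('top','t7.png'); print(comps(maple(c),60)[0][:1])
cv2.imwrite('pics/t7c.png',cv2.resize(c['image'][130:210,260:430,::-1],(765,360),interpolation=2))
E
```

```text
now [ 0.6207 -0.159   0.0907] psi 1.6588 tilt [ 0.0006 -0.0002]
 twist -0.0028 = 1 x -0.0028
 off [ 0.   -0.01  3.07] = 1 x [ 2.000e-03 -7.000e-03  3.074e+00]
0.043580721994113975
[[249 362]]
```

View pics/t7c.png

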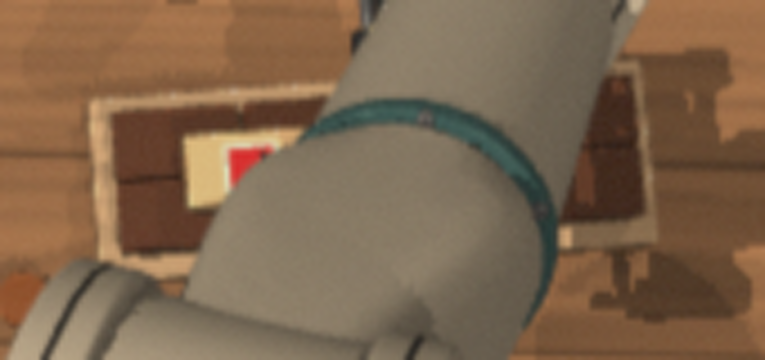

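Red sits on the course with its left end at crop (185,170), centred on the seam once parallax is allowed for. Lowering green.

Call:
move_arm --rows '[{"offset":[0,0,1],"twist":-0.002},{"offset":[0,0,1],"twist":0},{"offset":[0,0,0.8],"twist":0},{"offset":[0,0,0.3],"twist":0},{"offset":[0,0,0],"twist":0},{"offset":[0,0,0],"twist":0},{"offset":[0,0,0],"twist":0}]'

```text
clock: 45.75
position: [0.6203, -0.1589, 0.0592]
tcp_rot: [0.675, 0.738, -0.0, -0.0]
ft_force: [0.2, 0.2, -0.8]
grip_width: 0.0438
finger_force: 30.0
```

Call:
move_arm --rows '[{"offset":[0,0,0],"twist":0},{"offset":[0,0,0],"twist":0},{"offset":[0,0,0],"twist":0},{"offset":[0,0,0],"twist":0}]' --claw 70

```text
clock: 46.15
position: [0.6204, -0.159, 0.0595]
tcp_rot: [0.675, 0.738, 0.0, 0.0]
ft_force: [0.3, 0.5, 0.0]
grip_width: 0.0655
finger_force: 0.0
```

Call:
move_arm --rows '[{"offset":[0,0,-1.5],"twist":0},{"offset":[0,0,-3],"twist":0},{"offset":[0,0,-3],"twist":0},{"offset":[0,0,-0.5],"twist":0},{"offset":[0,0,0],"twist":0},{"offset":[0,0,0],"twist":0}]'

```text
clock: 46.75
position: [0.6198, -0.1585, 0.139]
tcp_rot: [0.675, 0.738, -0.0, -0.001]
ft_force: [-0.7, 0.1, -0.2]
grip_width: 0.066
finger_force: 0.0
```

```bash
python3 - <<'E'
from h import *
billets(); plan((.4408,.2388,.14,.09)); print(robot.get_obs()['qpos'].round(2))
E
```

```text
top [203. 226.] [0.4401 0.2378] 0.091 (78, 43)
top [153. 227.] [0.4368 0.3827] 0.164 (79, 44)
top [313. 166.] [ 0.62  -0.081] -1.468 (82, 44)
top [190. 166.] [0.6152 0.2824] -0.303 (77, 42)
side [401. 202.] [0.8746 0.0179] 0.73 (76, 45)
side [252. 173.] [0.4411 0.241 ] 0.114 (79, 46)
side [299. 157.] [0.6151 0.2854] -0.227 (77, 41)
side [244. 145.] [0.4385 0.3858] 0.165 (79, 45)
now [ 0.6195 -0.1585  0.1382] psi 1.6609 tilt [-0.0024  0.0007]
 twist 1.5709 = 11 x 0.1428
 off [-14.22 -41.18  -0.11] = 10 x [-1.422 -4.118 -0.011]
[ 0.01  0.73  0.34  1.63 -0.3   0.84  0.56]
```

Call:
move_arm --rows '[{"offset":[0,0,0],"twist":0.1428},{"offset":[0,0,0],"twist":0.1428},{"offset":[0,0,0],"twist":0.1428},{"offset":[0,0,0],"twist":0.1428},{"offset":[0,0,0],"twist":0.1428},{"offset":[0,0,0],"twist":0.1428},{"offset":[0,0,0],"twist":0.1428},{"offset":[0,0,0],"twist":0.1428},{"offset":[0,0,0],"twist":0.1428},{"offset":[0,0,0],"twist":0.1428}]'

```text
clock: 47.85
position: [0.6197, -0.1587, 0.1382]
tcp_rot: [0.994, 0.113, -0.001, -0.0]
ft_force: [0.3, -0.3, -0.7]
grip_width: 0.0657
finger_force: 0.0
```

Call:
move_arm --rows '[{"offset":[0,0,0],"twist":0.1428},{"offset":[-0.7,-2,0],"twist":0},{"offset":[-1.4,-4,0],"twist":0},{"offset":[-1.6,-4.6,0],"twist":0},{"offset":[-1.6,-4.6,0],"twist":0},{"offset":[-1.6,-4.6,0],"twist":0},{"offset":[-1.6,-4.6,0],"twist":0},{"offset":[-1.6,-4.6,0],"twist":0},{"offset":[-1.5,-4.4,0],"twist":0},{"offset":[-1.3,-3.8,0],"twist":0}]'

```text
clock: 48.85
position: [0.4564, 0.2022, 0.1385]
tcp_rot: [0.999, 0.046, -0.001, 0.0]
ft_force: [0.9, -0.4, -0.1]
grip_width: 0.0657
finger_force: 0.0
```

Call:
move_arm --rows '[{"offset":[-0.9,-2.5,1.5],"twist":0},{"offset":[-0.42,-1.48,2.5],"twist":0},{"offset":[0,0,2],"twist":0},{"offset":[0,0,0],"twist":0},{"offset":[0,0,0],"twist":0},{"offset":[0,0,0],"twist":0},{"offset":[0,0,0],"twist":0}]'

```text
clock: 49.55
position: [0.4425, 0.2382, 0.0803]
tcp_rot: [0.999, 0.044, 0.001, -0.0]
ft_force: [-0.9, 0.1, -0.0]
grip_width: 0.066
finger_force: 0.0
```

```bash
python3 - <<'E'
from h import *
plan((.4408,.2388,.015,.09)); billets(); print(robot.get_obs()['qpos'].round(2))
E
```

```text
now [0.4425 0.2382 0.0803] psi 0.089 tilt [0.0013 0.0006]
 twist -0.0010 = 1 x -0.0010
 off [-0.17 -0.08  6.53] = 2 x [-0.087 -0.038  3.265]
top [190. 166.] [0.6157 0.2823] -0.307 (78, 42)
[-1.02  0.77  0.75  2.06 -0.87  0.66 -1.16]
```

Call:
move_arm --rows '[{"offset":[-0.1,0,2],"twist":0},{"offset":[0,0,2.5],"twist":0},{"offset":[0,0,1.5],"twist":0},{"offset":[0,0,0.5],"twist":0},{"offset":[0,0,0],"twist":0},{"offset":[0,0,0],"twist":0}]'

```text
clock: 50.25
position: [0.4413, 0.2384, 0.0152]
tcp_rot: [0.999, 0.045, 0.001, -0.0]
ft_force: [0.3, 0.6, -0.1]
grip_width: 0.0654
finger_force: 0.0
```

Call:
move_arm --rows '[{"offset":[0,0,0],"twist":0},{"offset":[0,0,0],"twist":0},{"offset":[0,0,0],"twist":0},{"offset":[0,0,0],"twist":0},{"offset":[0,0,0],"twist":0},{"offset":[0,0,0],"twist":0}]' --claw 30 --grip_force 30

```text
clock: 50.85
position: [0.4409, 0.2386, 0.0148]
tcp_rot: [0.999, 0.045, 0.0, -0.0]
ft_force: [-0.5, 1.4, 6.0]
grip_width: 0.0436
finger_force: 30.0
```

Call:
move_arm --rows '[{"offset":[0,0,-3],"twist":-0.1428},{"offset":[0,0,-3],"twist":-0.1428},{"offset":[0,0,-3],"twist":-0.1428},{"offset":[0,0,-3],"twist":-0.1428},{"offset":[0,0,-1],"twist":-0.1428},{"offset":[0,0,0],"twist":-0.1428},{"offset":[0,0,0],"twist":-0.1428},{"offset":[0,0,0],"twist":-0.1428},{"offset":[0,0,0],"twist":-0.1428},{"offset":[0,0,0],"twist":-0.1428}]'

```text
clock: 51.85
position: [0.4405, 0.2381, 0.1443]
tcp_rot: [0.724, 0.69, -0.0, -0.0]
ft_force: [0.3, 0.3, -0.9]
grip_width: 0.0438
finger_force: 30.0
```

Call:
move_arm --rows '[{"offset":[0,0,0],"twist":-0.1428},{"offset":[0,0,0],"twist":0}]'

```text
clock: 52.05
position: [0.4405, 0.2381, 0.1443]
tcp_rot: [0.675, 0.738, -0.0, -0.0]
ft_force: [0.2, -0.7, -1.4]
grip_width: 0.0441
finger_force: 30.0
```

```bash
python3 - <<'E'
from h import *
plan(place(-.084,.12),place(-.084,.06)); print(robot.get_obs()['grip_width'])
for n in('top','side'):
    c=camera(n); m=maple(c); I=c['image']
    for z in (.07,):
      for k in comps(m,60):
        r=rect(onz(c,k,z))
        if 60<r[2][0]<190 and r[0][1]<.02 and r[0][0]>.5 and r[0][0]<.7: print(n,k.mean(0).round(),r)
E
```

```text
now [0.4405 0.2381 0.1443] psi 1.661 tilt [-0.0006  0.0002]
 twist -0.0006 = 1 x -0.0006
 off [-49.58  14.34   2.41] = 12 x [-4.132  1.195  0.201]
 twist -0.0000 = 0 x -0.0000
 off [-0.  0.  6.] = 2 x [-1.e-03  2.e-03  3.e+00]
0.044087304317456645
top [511. 209.] (array([ 0.5045, -0.6106]), np.float64(-1.551), (70, 8))
top [330. 165.] (array([ 0.6152, -0.1193]), np.float64(-1.468), (163, 43))
side [336. 243.] (array([ 0.6155, -0.1171]), np.float64(-1.469), (160, 41))
```

Call:
move_arm --rows '[{"offset":[-2,0.58,0],"twist":0},{"offset":[-4,1.16,0],"twist":0},{"offset":[-4.6,1.33,0],"twist":0},{"offset":[-4.6,1.33,0],"twist":0},{"offset":[-4.6,1.33,0],"twist":0},{"offset":[-4.6,1.33,0],"twist":0},{"offset":[-4.6,1.33,0],"twist":0},{"offset":[-4.6,1.33,0],"twist":0},{"offset":[-4.6,1.33,0],"twist":0},{"offset":[-4.4,1.27,0],"twist":0}]'

```text
clock: 53.15
position: [0.602, -0.1769, 0.1442]
tcp_rot: [0.676, 0.737, -0.0, -0.0]
ft_force: [-0.1, -0.0, 0.3]
grip_width: 0.0439
finger_force: 30.0
```

Call:
move_arm --rows '[{"offset":[-3.6,1.04,0],"twist":0},{"offset":[-2.3,0.67,1],"twist":0},{"offset":[-1.08,0.31,1.5],"twist":0},{"offset":[0,0,1.5],"twist":0},{"offset":[0,0,1.2],"twist":0},{"offset":[0,0,0.5],"twist":0},{"offset":[0,0,0],"twist":0},{"offset":[0,0,0],"twist":0},{"offset":[0,0,0],"twist":0},{"offset":[0,0,0],"twist":0}]'

```text
clock: 54.15
position: [0.6286, -0.2426, 0.0883]
tcp_rot: [0.675, 0.738, 0.0, 0.001]
ft_force: [0.2, -0.1, -1.0]
grip_width: 0.044
finger_force: 30.0
```

```bash
python3 - <<'E'
from h import *
plan(place(-.084,.06)); print(robot.get_obs()['grip_width'])
E
```

```text
now [ 0.6286 -0.2426  0.0883] psi 1.6609 tilt [ 0.0012 -0.0004]
 twist -0.0007 = 1 x -0.0007
 off [-0.   -0.04  2.83] = 1 x [-2.000e-03 -3.900e-02  2.827e+00]
0.04398173558562036
```

Call:
move_arm --rows '[{"offset":[0,0,1],"twist":0},{"offset":[0,0,1],"twist":0},{"offset":[0,0,0.6],"twist":0},{"offset":[0,0,0.25],"twist":0},{"offset":[0,0,0],"twist":0},{"offset":[0,0,0],"twist":0},{"offset":[0,0,0],"twist":0}]'

```text
clock: 54.85
position: [0.6274, -0.2422, 0.0589]
tcp_rot: [0.675, 0.738, -0.0, -0.001]
ft_force: [-4.0, 2.1, 4.2]
grip_width: 0.0439
finger_force: 30.0
```

Call:
move_arm --rows '[{"offset":[0,0,0],"twist":0},{"offset":[0,0,0],"twist":0},{"offset":[0,0,0],"twist":0},{"offset":[0,0,0],"twist":0}]' --claw 70

```text
clock: 55.25
position: [0.6282, -0.2427, 0.0587]
tcp_rot: [0.675, 0.738, -0.0, 0.0]
ft_force: [0.0, -1.0, -1.2]
grip_width: 0.0656
finger_force: 0.0
```

Call:
move_arm --rows '[{"offset":[0,0,-1.5],"twist":0},{"offset":[0,0,-3],"twist":0},{"offset":[0,0,-3.5],"twist":0},{"offset":[0,0,-2],"twist":0},{"offset":[0,0,0],"twist":0},{"offset":[0,0,0],"twist":0}]'

```text
clock: 55.85
position: [0.6282, -0.2425, 0.1597]
tcp_rot: [0.675, 0.738, 0.0, 0.0]
ft_force: [-0.8, 0.8, 0.2]
grip_width: 0.0656
finger_force: 0.0
```

```bash
python3 - <<'E'
from h import *
billets(); plan((.4374,.3845,.16,.168),(.4374,.3845,.08,.168)); print(robot.get_obs()['qpos'].round(2))
E
```

```text
top [153. 227.] [0.4369 0.3826] 0.178 (78, 43)
top [190. 166.] [0.6153 0.2826] -0.301 (77, 41)
top [469.  76.] [ 0.894 -0.525] -1.561 (78, 67)
side [325. 228.] [ 0.6115 -0.036 ] 1.103 (84, 39)
side [299. 157.] [0.6165 0.2851] -0.21 (81, 41)
side [244. 145.] [0.4385 0.3861] 0.172 (79, 45)
now [ 0.6274 -0.2421  0.1579] psi 1.6608 tilt [-0.0018  0.0009]
 twist 1.4928 = 10 x 0.1493
 off [ -8.25 -64.95  -0.11] = 15 x [-0.55  -4.33  -0.008]
 twist 0.0000 = 0 x 0.0000
 off [0.01 0.01 8.  ] = 2 x [0.007 0.005 4.   ]
[ 0.13  0.75  0.36  1.51 -0.3   0.94  0.67]
```

Call:
move_arm --rows '[{"offset":[0,0,0],"twist":0.1493},{"offset":[0,0,0],"twist":0.1493},{"offset":[0,0,0],"twist":0.1493},{"offset":[0,0,0],"twist":0.1493},{"offset":[0,0,0],"twist":0.1493},{"offset":[0,0,0],"twist":0.1493},{"offset":[0,0,0],"twist":0.1493},{"offset":[0,0,0],"twist":0.1493},{"offset":[0,0,0],"twist":0.1493},{"offset":[0,0,0],"twist":0.1493}]'

```text
clock: 56.95
position: [0.6273, -0.2421, 0.1574]
tcp_rot: [0.997, 0.081, -0.001, -0.0]
ft_force: [-0.3, -0.2, -0.6]
grip_width: 0.066
finger_force: 0.0
```

Call:
move_arm --rows '[{"offset":[-0.25,-2,0],"twist":0},{"offset":[-0.5,-4,0],"twist":0},{"offset":[-0.6,-4.7,0],"twist":0},{"offset":[-0.6,-4.7,0],"twist":0},{"offset":[-0.6,-4.7,0],"twist":0},{"offset":[-0.6,-4.7,0],"twist":0},{"offset":[-0.6,-4.7,0],"twist":0},{"offset":[-0.6,-4.7,0],"twist":0},{"offset":[-0.6,-4.7,0],"twist":0},{"offset":[-0.6,-4.7,0],"twist":0}]'

```text
clock: 57.95
position: [0.499, 0.1796, 0.158]
tcp_rot: [0.996, 0.084, -0.001, 0.0]
ft_force: [1.2, 0.8, 0.6]
grip_width: 0.0657
finger_force: 0.0
```

Call:
move_arm --rows '[{"offset":[-0.6,-4.7,0],"twist":0},{"offset":[-0.6,-4.7,0],"twist":0},{"offset":[-0.6,-4.7,0],"twist":0},{"offset":[-0.5,-3.9,0],"twist":0},{"offset":[-0.3,-2.4,2],"twist":0},{"offset":[-0.1,-0.95,3],"twist":0},{"offset":[0,0,3],"twist":0},{"offset":[0,0,0],"twist":0},{"offset":[0,0,0],"twist":0},{"offset":[0,0,0],"twist":0}]'

```text
clock: 58.95
position: [0.4395, 0.3837, 0.0802]
tcp_rot: [0.997, 0.083, 0.001, -0.0]
ft_force: [1.1, 0.6, 0.1]
grip_width: 0.0662
finger_force: 0.0
```

```bash
python3 - <<'E'
from h import *
plan((.4374,.3845,.015,.168)); billets(); print(robot.get_obs()['qpos'].round(2))
E
```

```text
now [0.4395 0.3837 0.0802] psi 0.1667 tilt [0.0017 0.0005]
 twist -0.0013 = 1 x -0.0013
 off [-0.2  -0.11  6.52] = 2 x [-0.102 -0.056  3.258]
top [190. 166.] [0.6153 0.2827] -0.303 (79, 43)
side [299. 157.] [0.6151 0.2854] -0.227 (77, 41)
side [244. 145.] [0.4373 0.3861] 0.179 (77, 42)
[-1.22  0.86  0.78  1.84 -0.83  0.8  -1.41]
```

Call:
move_arm --rows '[{"offset":[-0.1,0,2],"twist":0},{"offset":[0,0,2.5],"twist":0},{"offset":[0,0,1.5],"twist":0},{"offset":[0,0,0.5],"twist":0},{"offset":[0,0,0],"twist":0},{"offset":[0,0,0],"twist":0}]'

```text
clock: 59.65
position: [0.4381, 0.3841, 0.0149]
tcp_rot: [0.996, 0.084, 0.001, -0.0]
ft_force: [-0.1, 0.9, 0.8]
grip_width: 0.0659
finger_force: 0.0
```

Call:
move_arm --rows '[{"offset":[0,0,0],"twist":0},{"offset":[0,0,0],"twist":0},{"offset":[0,0,0],"twist":0},{"offset":[0,0,0],"twist":0},{"offset":[0,0,0],"twist":0},{"offset":[0,0,0],"twist":0}]' --claw 30 --grip_force 30

```text
clock: 60.25
position: [0.4374, 0.3841, 0.0144]
tcp_rot: [0.996, 0.084, 0.0, -0.0]
ft_force: [-1.6, 0.7, 5.2]
grip_width: 0.0438
finger_force: 30.0
```

Call:
move_arm --rows '[{"offset":[0,0,-3],"twist":-0.1493},{"offset":[0,0,-3],"twist":-0.1493},{"offset":[0,0,-3],"twist":-0.1493},{"offset":[0,0,-3],"twist":-0.1493},{"offset":[0,0,-1.5],"twist":-0.1493},{"offset":[0,0,-0.5],"twist":-0.1493},{"offset":[0,0,0],"twist":-0.1493},{"offset":[0,0,0],"twist":-0.1493},{"offset":[0,0,0],"twist":-0.1493},{"offset":[0,0,0],"twist":-0.1493}]'

```text
clock: 61.25
position: [0.437, 0.3836, 0.1536]
tcp_rot: [0.672, 0.74, -0.0, -0.0]
ft_force: [-0.7, 0.2, -0.9]
grip_width: 0.0437
finger_force: 30.0
```

```bash
python3 - <<'E'
from h import *
plan(place(-.042,.15),place(-.042,.0855)); print(robot.get_obs()['grip_width'])
for n in('top','side'):
    c=snap(n,n+'8.png'); m=maple(c)
    for k in comps(m,60):
        r=rect(onz(c,k,.07))
        if 60<r[2][0]<290 and r[0][1]<.02 and r[0][0]>.5 and r[0][0]<.7: print(n,k.mean(0).round(),r)
t=cv2.resize(cv2.imread('pics/top8.png')[130:210,260:430],(595,280),interpolation=2); s=cv2.resize(cv2.imread('pics/side8.png')[200:340,290:395],(225,300),interpolation=2)
o=np.zeros((300,820,3),np.uint8)[:,:800]; o[:280,:570]=t[:,:570]; o[:300,575:800]=s; cv2.imwrite('pics/both8.png',o)
E
```

```text
now [0.437  0.3836 0.1536] psi 1.6668 tilt [-0.0005 -0.0005]
 twist 0.0052 = 1 x 0.0052
 off [-59.9   13.36   0.38] = 14 x [-4.279  0.954  0.027]
 twist 0.0000 = 0 x 0.0000
 off [0.   0.   6.45] = 2 x [1.000e-03 2.000e-03 3.225e+00]
0.043746863067234146
top [511. 209.] (array([ 0.5045, -0.6106]), np.float64(-1.551), (70, 8))
top [345. 164.] (array([ 0.6191, -0.1606]), np.float64(-1.476), (246, 44))
side [342. 256.] (array([ 0.6193, -0.1579]), np.float64(-1.475), (243, 41))
```

View pics/both8.png

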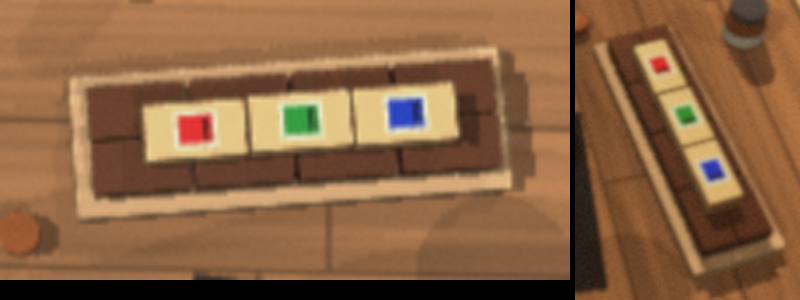

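The second course looks right: red, green and blue in line with even gaps at top-crop (196,130), (300,120), (406,113), each over a cross joint. Now white goes onto the third course.

Call:
move_arm --rows '[{"offset":[-2,0.45,0],"twist":0.002},{"offset":[-4,0.9,0],"twist":0},{"offset":[-4.7,1.05,0],"twist":0},{"offset":[-4.7,1.05,0],"twist":0},{"offset":[-4.7,1.05,0],"twist":0},{"offset":[-4.7,1.05,0],"twist":0},{"offset":[-4.7,1.05,0],"twist":0},{"offset":[-4.7,1.05,0],"twist":0},{"offset":[-4.7,1.05,0],"twist":0},{"offset":[-4.7,1.05,0],"twist":0}]'

```text
clock: 62.35
position: [0.5729, -0.0438, 0.1537]
tcp_rot: [0.677, 0.736, -0.0, -0.0]
ft_force: [0.3, 1.1, -0.3]
grip_width: 0.0438
finger_force: 30.0
```

Call:
move_arm --rows '[{"offset":[-4.7,1.05,0],"twist":0},{"offset":[-4.5,1,0],"twist":0},{"offset":[-3.6,0.8,0],"twist":0},{"offset":[-2.2,0.5,1],"twist":0},{"offset":[-1.3,0.26,1.2],"twist":0},{"offset":[0,0,1.2],"twist":0},{"offset":[0,0,0.4],"twist":0},{"offset":[0,0,0],"twist":0},{"offset":[0,0,0],"twist":0},{"offset":[0,0,0],"twist":0}]'

```text
clock: 63.35
position: [0.6236, -0.2001, 0.1166]
tcp_rot: [0.675, 0.738, 0.0, 0.0]
ft_force: [-0.3, -0.3, -0.3]
grip_width: 0.0437
finger_force: 30.0
```

```bash
python3 - <<'E'
from h import *
plan(place(-.042,.085)); print(robot.get_obs()['grip_width'])
E
```

```text
now [ 0.6236 -0.2001  0.1166] psi 1.66 tilt [0.001  0.0002]
 twist -0.0016 = 1 x -0.0016
 off [-0.08  0.07  3.16] = 1 x [-0.085  0.073  3.16 ]
0.043678724126161576
```

Call:
move_arm --rows '[{"offset":[0,0,1.2],"twist":0},{"offset":[0,0,1],"twist":0},{"offset":[0,0,0.6],"twist":0},{"offset":[0,0,0.35],"twist":0},{"offset":[0,0,0],"twist":0},{"offset":[0,0,0],"twist":0},{"offset":[0,0,0],"twist":0}]'

```text
clock: 64.05
position: [0.6227, -0.201, 0.0844]
tcp_rot: [0.675, 0.737, -0.0, -0.0]
ft_force: [-1.5, 0.9, 2.2]
grip_width: 0.0436
finger_force: 30.0
```

Call:
move_arm --rows '[{"offset":[0,0,0],"twist":0},{"offset":[0,0,0],"twist":0},{"offset":[0,0,0],"twist":0},{"offset":[0,0,0],"twist":0}]' --claw 70

```text
clock: 64.45
position: [0.6232, -0.2011, 0.0844]
tcp_rot: [0.675, 0.738, -0.0, 0.0]
ft_force: [1.2, 0.5, -0.4]
grip_width: 0.0652
finger_force: 0.0
```

Call:
move_arm --rows '[{"offset":[0,0,-1.5],"twist":0},{"offset":[0,0,-3],"twist":0},{"offset":[0,0,-3],"twist":0},{"offset":[0,0,0],"twist":0},{"offset":[0,0,0],"twist":0}]'

```text
clock: 64.95
position: [0.6237, -0.2013, 0.161]
tcp_rot: [0.675, 0.738, 0.001, 0.001]
ft_force: [-0.1, -0.6, -0.7]
grip_width: 0.0657
finger_force: 0.0
```

```bash
python3 - <<'E'
from h import *
billets(); plan((.6155,.2843,.16,-.3),(.6155,.2843,.08,-.3)); plan((.6155,.2843,.16,np.pi-.3)); print(robot.get_obs()['qpos'].round(2))
E
```

```text
top [190. 166.] [0.6153 0.2826] -0.301 (77, 41)
side [299. 157.] [0.6151 0.2854] -0.227 (77, 41)
now [ 0.6226 -0.2007  0.159 ] psi 1.6589 tilt [-0.0011  0.0006]
 twist 1.9589 = 14 x 0.1399
 off [-15.01 -46.12  -0.07] = 11 x [-1.364 -4.193 -0.006]
 twist 0.0000 = 0 x 0.0000
 off [0.01 0.   8.  ] = 2 x [5.e-03 1.e-03 4.e+00]
now [ 0.6226 -0.2007  0.159 ] psi 1.6589 tilt [-0.0011  0.0006]
 twist -1.1827 = 8 x -0.1478
 off [15.01 46.12 -0.07] = 11 x [ 1.364  4.193 -0.006]
[ 0.05  0.73  0.39  1.57 -0.32  0.91  0.64]
```

Call:
move_arm --rows '[{"offset":[0,0,0],"twist":-0.1478},{"offset":[0,0,0],"twist":-0.1478},{"offset":[0,0,0],"twist":-0.1478},{"offset":[0,0,0],"twist":-0.1478},{"offset":[0,0,0],"twist":-0.1478},{"offset":[0,0,0],"twist":-0.1478},{"offset":[0,0,0],"twist":-0.1478},{"offset":[0,0,0],"twist":-0.1478},{"offset":[0.7,2,0],"twist":0},{"offset":[1.4,4.2,0],"twist":0}]'

```text
clock: 66.05
position: [0.62, -0.1402, 0.1582]
tcp_rot: [0.153, 0.988, -0.002, -0.001]
ft_force: [0.3, 0.3, -0.3]
grip_width: 0.066
finger_force: 0.0
```

Call:
move_arm --rows '[{"offset":[1.5,4.7,0],"twist":0},{"offset":[1.5,4.7,0],"twist":0},{"offset":[1.5,4.7,0],"twist":0},{"offset":[1.5,4.7,0],"twist":0},{"offset":[1.5,4.7,0],"twist":0},{"offset":[1.5,4.7,0],"twist":0},{"offset":[1.5,4.6,0],"twist":0},{"offset":[1.2,3.8,0],"twist":0},{"offset":[0.8,2.3,0],"twist":0},{"offset":[0.41,1.02,1],"twist":0}]'

```text
clock: 67.05
position: [0.6154, 0.2881, 0.149]
tcp_rot: [0.147, 0.989, 0.001, -0.0]
ft_force: [0.1, 0.2, -0.2]
grip_width: 0.0657
finger_force: 0.0
```

Call:
move_arm --rows '[{"offset":[0,0,3],"twist":0},{"offset":[0,0,3],"twist":0},{"offset":[0,0,1],"twist":0},{"offset":[0,0,0],"twist":0},{"offset":[0,0,0],"twist":0},{"offset":[0,0,0],"twist":0},{"offset":[0,0,0],"twist":0}]'

```text
clock: 67.75
position: [0.6171, 0.2841, 0.081]
tcp_rot: [0.15, 0.989, 0.001, 0.001]
ft_force: [-0.4, 0.8, -0.5]
grip_width: 0.0659
finger_force: 0.0
```

```bash
python3 - <<'E'
from h import *
plan((.6155,.2843,.015,np.pi-.3)); billets()
E
```

```text
now [0.6171 0.2841 0.081 ] psi 2.8409 tilt [0.0022 0.0011]
 twist -0.0007 = 1 x -0.0007
 off [ 0.17 -0.04  6.6 ] = 2 x [ 0.085 -0.022  3.298]
side [348. 261.] [ 0.6456 -0.1585] -1.469 (83, 44)
```

Call:
move_arm --rows '[{"offset":[0.1,0,2],"twist":0},{"offset":[0,0,2.5],"twist":0},{"offset":[0,0,1.5],"twist":0},{"offset":[0,0,0.5],"twist":0},{"offset":[0,0,0],"twist":0},{"offset":[0,0,0],"twist":0}]'

```text
clock: 68.45
position: [0.6159, 0.2845, 0.0153]
tcp_rot: [0.15, 0.989, 0.0, 0.001]
ft_force: [-0.5, 0.5, 0.5]
grip_width: 0.066
finger_force: 0.0
```

Call:
move_arm --rows '[{"offset":[0,0,0],"twist":0},{"offset":[0,0,0],"twist":0},{"offset":[0,0,0],"twist":0},{"offset":[0,0,0],"twist":0},{"offset":[0,0,0],"twist":0},{"offset":[0,0,0],"twist":0}]' --claw 30 --grip_force 30

```text
clock: 69.05
position: [0.6155, 0.2844, 0.015]
tcp_rot: [0.15, 0.989, 0.0, 0.0]
ft_force: [-0.3, -0.4, 4.5]
grip_width: 0.044
finger_force: 30.0
```

Call:
move_arm --rows '[{"offset":[0,0,-3],"twist":0.1475},{"offset":[0,0,-3],"twist":0.1475},{"offset":[0,0,-3],"twist":0.1475},{"offset":[0,0,-3],"twist":0.1475},{"offset":[0,0,-2],"twist":0.1475},{"offset":[0,0,0],"twist":0.1475},{"offset":[0,0,0],"twist":0.1475},{"offset":[0,0,0],"twist":0.1475},{"offset":[0,0,0],"twist":0},{"offset":[0,0,0],"twist":0}]'

```text
clock: 70.05
position: [0.6148, 0.2842, 0.154]
tcp_rot: [0.673, 0.74, -0.0, -0.0]
ft_force: [0.5, -0.2, -0.5]
grip_width: 0.0437
finger_force: 30.0
```

```bash
python3 - <<'E'
from h import *
plan(place(.042,.15),place(.042,.085)); print(robot.get_obs()['grip_width'])
for n in('top','side'):
    c=camera(n); m=maple(c)
    for z in (.07,.096):
     for k in comps(m,60):
        r=rect(onz(c,k,z))
        if 60<r[2][0]<290 and r[0][1]<.02 and r[0][0]>.5 and r[0][0]<.7: print(n,z,k.mean(0).round(),r)
E
```

```text
now [0.6148 0.2842 0.154 ] psi 1.6649 tilt [-0.0008 -0.0006]
 twist 0.0033 = 1 x 0.0033
 off [-39.99  -3.45   0.42] = 9 x [-4.443 -0.383  0.046]
 twist 0.0000 = 0 x 0.0000
 off [0.   0.01 6.5 ] = 2 x [2.00e-03 3.00e-03 3.25e+00]
0.04367152964715015
top 0.07 [511. 209.] (array([ 0.5044, -0.6107]), np.float64(1.544), (70, 11))
top 0.07 [312. 188.] (array([ 0.551 , -0.0692]), np.float64(-1.496), (133, 12))
top 0.07 [375. 161.] (array([ 0.6308, -0.2389]), np.float64(1.521), (93, 43))
top 0.096 [511. 209.] (array([ 0.5017, -0.5962]), np.float64(1.544), (68, 11))
top 0.096 [312. 188.] (array([ 0.5471, -0.0674]), np.float64(-1.496), (130, 12))
top 0.096 [375. 161.] (array([ 0.6251, -0.2332]), np.float64(1.521), (90, 42))
```

Call:
move_arm --rows '[{"offset":[-2,-0.17,0],"twist":0.002},{"offset":[-4,-0.35,0],"twist":0},{"offset":[-4.7,-0.4,0],"twist":0},{"offset":[-4.7,-0.4,0],"twist":0},{"offset":[-4.7,-0.4,0],"twist":0},{"offset":[-4.7,-0.4,0],"twist":0},{"offset":[-4.7,-0.4,0],"twist":0},{"offset":[-4.3,-0.37,0],"twist":0},{"offset":[-3.3,-0.3,0],"twist":0},{"offset":[-2,-0.17,0],"twist":0}]'

```text
clock: 71.15
position: [0.6147, -0.1147, 0.1549]
tcp_rot: [0.677, 0.736, -0.001, 0.001]
ft_force: [-0.3, -0.3, -0.4]
grip_width: 0.044
finger_force: 30.0
```

Call:
move_arm --rows '[{"offset":[-0.89,-0.1,1],"twist":0},{"offset":[0,0,1.4],"twist":0},{"offset":[0,0,1],"twist":0},{"offset":[0,0,0.4],"twist":0},{"offset":[0,0,0],"twist":0},{"offset":[0,0,0],"twist":0},{"offset":[0,0,0],"twist":0}]'

```text
clock: 71.85
position: [0.6165, -0.1167, 0.1169]
tcp_rot: [0.675, 0.738, 0.0, 0.0]
ft_force: [-0.1, 0.4, -0.2]
grip_width: 0.0438
finger_force: 30.0
```

```bash
python3 - <<'E'
from h import *
plan(place(.042,.085)); print(robot.get_obs()['grip_width'])
E
```

```text
now [ 0.6165 -0.1167  0.1169] psi 1.6601 tilt [ 0.0008 -0.0001]
 twist -0.0015 = 1 x -0.0015
 off [-0.04  0.02  3.19] = 1 x [-0.044  0.018  3.187]
0.04383975656339221
```

Call:
move_arm --rows '[{"offset":[0,0,1.2],"twist":0},{"offset":[0,0,1],"twist":0},{"offset":[0,0,0.6],"twist":0},{"offset":[0,0,0.4],"twist":0},{"offset":[0,0,0],"twist":0},{"offset":[0,0,0],"twist":0},{"offset":[0,0,0],"twist":0}]'

```text
clock: 72.55
position: [0.6154, -0.117, 0.085]
tcp_rot: [0.675, 0.738, -0.0, -0.001]
ft_force: [-2.4, 1.5, 6.5]
grip_width: 0.0436
finger_force: 30.0
```

Call:
move_arm --rows '[{"offset":[0,0,0],"twist":0},{"offset":[0,0,0],"twist":0},{"offset":[0,0,0],"twist":0},{"offset":[0,0,0],"twist":0}]' --claw 70

```text
clock: 72.95
position: [0.6161, -0.1173, 0.0842]
tcp_rot: [0.675, 0.738, -0.0, -0.0]
ft_force: [-0.1, 0.2, 0.5]
grip_width: 0.0653
finger_force: 0.0
```

Call:
move_arm --rows '[{"offset":[0,0,-1.5],"twist":0},{"offset":[0,0,-3],"twist":0},{"offset":[0,0,-4],"twist":0},{"offset":[0,0,-2],"twist":0},{"offset":[3,0,0],"twist":0},{"offset":[4.5,0,0],"twist":0},{"offset":[4.5,0,0],"twist":0},{"offset":[4.5,0,0],"twist":0},{"offset":[4.5,0,0],"twist":0},{"offset":[4.5,0,0],"twist":0}]'

```text
clock: 73.95
position: [0.5935, 0.1385, 0.1908]
tcp_rot: [0.675, 0.738, 0.001, 0.0]
ft_force: [0.7, 0.1, -0.7]
grip_width: 0.0661
finger_force: 0.0
```

Call:
move_arm --rows '[{"offset":[4.5,0,0],"twist":0},{"offset":[3,0,0],"twist":0},{"offset":[1,0,0],"twist":0},{"offset":[0,0,0],"twist":0},{"offset":[0,0,0],"twist":0}]'

```text
clock: 74.45
position: [0.5867, 0.2188, 0.19]
tcp_rot: [0.676, 0.737, -0.0, 0.001]
ft_force: [0.1, -0.2, -0.3]
grip_width: 0.0659
finger_force: 0.0
```

```bash
python3 - <<'E'
from h import *
for n in('top','side'):
    c=snap(n,n+'9.png'); m=maple(c)
    for k in comps(m,60):
        r=rect(onz(c,k,.096))
        if 60<r[2][0]<290 and r[0][1]<.02 and r[0][0]>.5 and r[0][0]<.7: print(n,k.mean(0).round(),r)
    o=cv2.morphologyEx(orange(c).astype(np.uint8),cv2.MORPH_CLOSE,np.ones((7,7)))
    for k in comps(o,60): print('or',rect(onz(c,k,.038)))
t=cv2.resize(cv2.imread('pics/top9.png')[130:270,260:430],(485,400),interpolation=2); s=cv2.resize(cv2.imread('pics/side9.png')[200:340,240:395],(315,285),interpolation=2)
o=np.zeros((400,800,3),np.uint8); o[:,:485]=t; o[:285,485:]=s; cv2.imwrite('pics/both9.png',o)
print(robot.get_obs()['clock'],pose()[0])
E
```

```text
top [511. 209.] (array([ 0.5018, -0.5961]), np.float64(-1.551), (68, 8))
top [284. 180.] (array([0.5687, 0.0115]), np.float64(0.406), (63, 23))
top [348. 159.] (array([ 0.6231, -0.1586]), np.float64(-1.482), (234, 33))
top [363. 147.] (array([ 0.6626, -0.2004]), np.float64(-1.519), (215, 14))
or (array([ 0.2191, -0.3416]), np.float64(0.316), (95, 39))
or (array([ 0.4244, -0.2052]), np.float64(1.468), (96, 35))
side [347. 249.] (array([ 0.6291, -0.1583]), np.float64(-1.484), (157, 20))
or (array([ 0.2202, -0.3433]), np.float64(0.306), (95, 36))
or (array([ 0.8945, -0.3978]), np.float64(1.556), (167, 44))
or (array([ 0.4247, -0.2022]), np.float64(1.471), (95, 34))
or (array([ 0.8929, -0.2879]), np.float64(1.551), (71, 37))
or (array([ 0.8947, -0.0637]), np.float64(1.545), (64, 38))
74.55 [0.58680055 0.21832205 0.18991169]
```

View pics/both9.png

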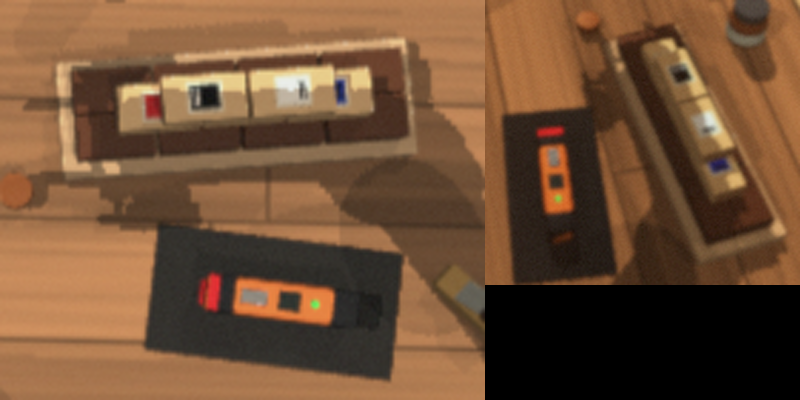

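The final view shows black and white flat and in line on the third course, over the second-course joints, at crop (205,97) and (293,90). The scanner lies wholly on the mat and the arm is clear. Handing in.

```bash
python3 -c "
from h import *
print(ticket.hand_in())"
```

```text
the job is handed in; nothing more can be done
None
```

The job is handed in at 75 s: I held the scanner on all five tags in order (no reading is shown, so I can't confirm they registered), laid it back flat on its mat, and stacked all five billets with three in the second course and two in the third.

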